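# Stack the test sieves on the sieve shaker

### The job

Build the sieve tower on the sieve shaker, piece by piece from the bottom up: first the pan with the plain closed floor into the shaker's round socket, then the low sieve with the fine mesh, then the tall sieve with the wide mesh, and last the lid with the knob. Each piece must sit fully home and level in the one below it. Leave the beaker, notebook and tape roll where they are.

Things in the scene. Friction and masses are not known exactly. Their poses are not given: they have to be found in the camera images.
- pan_c (a point): Pan: the lowest of the three, plain bright closed floor. Open round steel piece, outer diameter 54, height 32 mm; point on its axis half-way up, 16 mm above its underside, z up. Wall 2.5, mouth 49 mm wide. Bottom 6 mm: a skirt tapering from 45 to 38 mm diameter, that sinks wholly into the rim below; the shoulder above it seats on that rim, so it rises 26 mm over it.
- fine_sieve_c (a point): Fine sieve: middle height, floor a dense fine mesh, seen as dull dark grey. Open round steel piece, outer diameter 54, height 42 mm; point on its axis half-way up, 21 mm above its underside, z up. Wall 2.5, mouth 49 mm wide. Bottom 6 mm: a skirt tapering from 45 to 38 mm diameter, that sinks wholly into the rim below; the shoulder above it seats on that rim, so it rises 36 mm over it.
- coarse_sieve_c (a point): Coarse sieve: the tallest, floor a wide wire mesh on black. Open round steel piece, outer diameter 54, height 56 mm; point on its axis half-way up, 28 mm above its underside, z up. Wall 2.5, mouth 49 mm wide. Bottom 6 mm: a skirt tapering from 45 to 38 mm diameter, that sinks wholly into the rim below; the shoulder above it seats on that rim, so it rises 50 mm over it.
- lid_c (a point): Lid: flat steel disc, 54 mm diameter, with an upright grey knob, 18 mm diameter. Height 35 mm; point on its axis half-way up, 17.5 mm above its underside, z up. From the underside: skirt 0 to 6 mm (tapers 45 to 38 mm diameter, sinks into the sieve's rim), disc 6 to 11 mm (its underside seats on that rim), knob 11 to 35 mm (narrower neck below 15 mm).
- seat (a point): Sieve shaker: fixed white box 150 x 140 mm, 46 mm high, panel on its front, on the left or right of the work area. On top a round aluminium table, 72 mm diameter, with a socket 49 mm wide and 7 mm deep. The point is the centre of the socket's mouth, level with its rim, 58 mm above the worktop; z up.
- beaker_50: Small glass beaker with spout, 46 x 50 mm, 58 mm high, standing among the pieces; origin at the centre of its underside. A bystander: leave it.
- log_book: Black notebook lying flat, 148 (x) x 110 (y) x 16 mm; origin at the centre of its underside. A bystander: leave it.
- tape_roll: Roll of brown tape lying flat, 98 mm in diameter, 25 mm high; origin at the centre of its underside. A bystander: leave it.
There are look-alikes about, which are no part of the job. What is shaped like the part that bears pan_c but green or turquoise is not meant.

How it is judged:
On the way, in this order (a step that is already met when the one before it is completed fails the run):
1. the pan sits in the shaker's socket (horizontal distance between pan_c and seat below 0.005 m and z of pan_c in the frame of seat between 0.0075 and 0.0125 m and angle between pan_c's own z axis and vertical below 0.06 rad), for 0.2 s.
2. the fine sieve sits on the pan (horizontal distance between fine_sieve_c and pan_c below 0.005 m and z of fine_sieve_c in the frame of pan_c between 0.0285 and 0.0335 m and angle between fine_sieve_c's own z axis and vertical below 0.06 rad), for 0.2 s.
3. the coarse sieve sits on the fine sieve (horizontal distance between coarse_sieve_c and fine_sieve_c below 0.005 m and z of coarse_sieve_c in the frame of fine_sieve_c between 0.0405 and 0.0455 m and angle between coarse_sieve_c's own z axis and vertical below 0.06 rad), for 0.2 s.
4. the lid sits on the coarse sieve (horizontal distance between lid_c and coarse_sieve_c below 0.005 m and z of lid_c in the frame of coarse_sieve_c between 0.037 and 0.042 m and angle between lid_c's own z axis and vertical below 0.06 rad), for 0.2 s.
At the end, for the whole second after the job is handed in: From the bottom up the pan sits in the shaker's socket, the fine sieve on the pan, the coarse sieve on the fine sieve and the lid on the coarse sieve: each within 5 mm of the axis of what is below it, within 2.5 mm of its fully seated height, and within 0.06 rad of level (all of step 1 and all of step 2 and all of step 3 and all of step 4); the robot touches nothing.
It fails at once if the beaker, notebook or tape roll is shifted by more than 30 mm, or the beaker tips over (distance of any of beaker_50, log_book, tape_roll from where it was at the start of the episode above 0.03 m or angle between beaker_50's own z axis and vertical above 0.5 rad).
It also fails if it takes over 91 s, if anything falls off the work surface, if the arm or the gripper's body presses on something with over 40 N, if the wrist force passes 120 N, or if a joint passes its speed limit or range.

### The arm

A 6-joint arm with a two-finger parallel gripper is mounted at the origin on a cart in front of the work surface, level with it; the furniture and walls round the work are solid. World frame = base frame: x ahead of the robot, y to its left, z up, the work surface at z = 0. Lengths are in m, angles in rad, forces in N, time in s.
With the tool pointing down it reaches from about 0.375 to 0.825 m from the base axis. Payload 5.5 kg.
Tool frame: the origin (TCP) lies midway between the tips of the shut fingers; the grasp point (between the pads) lies 19 mm behind it (arm.grip_point_offset is the distance from the TCP to the grasp point, in m); z points along the fingers, y is the direction in which the jaws open and shut (so a half turn about z gives the same grasp; the last joint's range is limited). The gripper opens to 85 mm and grips with 20 to 120 N. Pads are 22 mm wide; open, the fingers measure 114 mm over their backs; the gripper's body (76 mm by 85 mm) begins 54 mm behind the grasp point. The pads swing forward as they close: fully open they stand 13 mm farther back than shut.
Start: joints at [1.342, 0.314, -0.047, 1.21, 0, 1.571], TCP at [0.136, 0.584, 0.231] pointing down, gripper open.
Joint ranges: [-2.67, 2.67], [-0.69, 1.73], [-1.03, 1.25], [-2.08, 2.16], [-1.42, 1.45], [-3.14, 3.14]. Speed limits (rad/s): [2.39, 2.39, 3.01, 3.14, 3.14, 3.14].

### API

Orientations are given as a unit quaternion [w, x, y, z].
In Python, from plant import arm gives the robot as it stands.
- The arm moves only by the shell command python3 -m inch 'ROWS'. ROWS is JSON, a list of rows, each an object of numbers: "dx", "dy", "dz": the shift along the tool's x, y, z in m; "rx", "ry", "rz": the turn, a rotation vector about the tool's x, y, z in degrees; "jaw": the gripper command: -1 is shut, 1 is fully open, values between are in proportion. In form: [{"dx": .., "dy": .., "dz": .., "rx": .., "ry": .., "rz": .., "jaw": ..}, ...]. A call has 1 to 8 rows; each row shifts and turns the commanded pose from where the row before left it, along the tool's axes as they then stand; what a row does not reach is not made up. A row lasts 1/8 s, in which the tool goes at most 62.5 mm and 10.7 degrees, less where a joint would pass 70% of its speed; a pose out of reach is approached as far as the arm can. A call is refused whole if a number of a shift passes 0.0625 or a number of a turn 10.7, either way. A call with a gripper value outside its range is refused whole. The fingers move at their own pace and stop on an object; the grip force is fixed at half the most. Time passes only in rows, so rows that do not move let the fingers close. It gives the time, the measured TCP pose, the force and the opening at its end, in the units of the state.
- arm.sense(): the state, without advancing time (a new reading comes with each control period).
- arm.read_camera(name): name is "side" or "top" or "wrist"; returns a dict with "image" (420x560x3 uint8, red, green, blue), "fov_y" (degrees; the focal length in pixels is half the picture's height over the tangent of half this angle, whatever the lens; pixels are square), "cx", "cy" (the principal point, pixels), "k1" (the pictures are not rectified: a ray, as slopes to the right and down, at radius r is drawn at 1 + k1 r^2 times it, then the intrinsics apply), "origin" and "orientation" of the camera in the world. Camera axes: x right, y up, looking along -z (the intrinsics and any distortion apply to the point x, -y, -z); pixel columns grow to the right and rows downward; lengths in m; the calibration is good to about 2 mm. A picture is of the moment at which its call begins. There is no depth.
- arm.finish_job(): hands the job in, once; it reports no verdict.
Trained networks look in a picture, given as the dict that the camera call returned (one of the last four; its "shot" number tells which), for a name from the list of things; names that differ only in an ending like _2 or _b are one class to them, and where a whole thing is asked for, a point or a joint stands for the part that bears it (a point fixed in the world has none). Each returns a list of dicts, best first, with "score" (0 to 1); they miss things now and then, are a little off and sometimes report something else, mostly with a low value. They report only what shows in the picture. A call takes as long as a camera call. They do not tell look-alikes from the thing itself.
- arm.find_in(label, picture): "extent" ([left, top, width, height] in pixels, round what is visible of it).
- arm.silhouettes(label, picture): "pixels" (420x560 bool, what is visible of it) and "extent" ([left, top, width, height] in pixels, round what is visible of it).
The state is a dict: "clock": time; "joints": joint angles; "qvel": joint speeds; "joint_efforts": joint torques, N m; "ee_pos": TCP position; "ee_rot": TCP orientation; "force": force on the tool from outside, world axes, zero at the start; "torque": the same for the moment, N m; "gripper_width": finger opening in m.
Only numpy, scipy, OpenCV 4.12 (cv2) and the standard library are available. Lean on these libraries where they do the work, as an engineer would, in place of code of your own. Each camera call takes 0.05 s, during which the arm holds its last target.

## Working session

There is one attempt and no reset: what is moved stays moved. The work goes in short steps, Python scripts to look and compute and a shell command to move; the robot and the scene stay as the last step left them, time stands still between calls to the robot, and variables do not carry over. Pictures are saved under pics/ and viewed, and the job is handed in when it is done.

```bash
ls; mkdir -p pics; cat > h.py <<'E'
import numpy as np,cv2
from plant import arm
from scipy.spatial.transform import Rotation as R
def rot(q): return R.from_quat([q[1],q[2],q[3],q[0]]).as_matrix()
def save(p,name): cv2.imwrite('pics/'+name,p['image'][:,:,::-1])
def K(p):
    h,w=p['image'].shape[:2]; f=h/2/np.tan(np.radians(p['fov_y'])/2); return f
def project(p,X):
    X=np.atleast_2d(X); M=rot(p['orientation']); c=(X-np.array(p['origin']))@M
    u=c[:,0]/-c[:,2]; v=-c[:,1]/-c[:,2]; r2=u*u+v*v; s=1+p['k1']*r2
    f=K(p); return np.c_[p['cx']+f*u*s,p['cy']+f*v*s]
def ray(p,px):
    f=K(p); d=np.array([(px[0]-p['cx'])/f,(px[1]-p['cy'])/f]); u=d.copy()
    for _ in range(30): u=d/(1+p['k1']*(u@u))
    v=rot(p['orientation'])@np.array([u[0],-u[1],-1]); return np.array(p['origin']),v/np.linalg.norm(v)
def atz(p,px,z):
    o,v=ray(p,px); return o+v*(z-o[2])/v[2]
E
python3 - <<'E'
from h import *
s=arm.sense(); print(s)
for n in ['side','top','wrist']:
    p=arm.read_camera(n); save(p,n+'0.png'); print(n,{k:v for k,v in p.items() if k!='image'})
    if n!='wrist':
      for l in ['pan_c','fine_sieve_c','coarse_sieve_c','lid_c','seat','beaker_50','log_book','tape_roll']:
        try: print(l,[(round(d['score'],2),np.round(d['extent']).tolist()) for d in arm.find_in(l,p)])
        except Exception as e: print(l,e)
E
```

```text
pics
{'clock': 0.0, 'joints': array([ 1.34198257e+00,  3.14247056e-01, -4.80797672e-02,  1.21018935e+00,
        2.19741514e-06,  1.57079096e+00]), 'qvel': array([-3.95520174e-05,  1.14279672e-03,  1.05582017e-03, -9.07619857e-04,
        1.56822752e-03,  3.76672878e-04]), 'joint_efforts': array([ 2.67703035e-03, -5.39590645e+01,  3.39748049e+01,  1.91646820e-02,
        2.61445884e-04,  3.40843279e-06]), 'ee_pos': array([0.13596203, 0.58380076, 0.23042165]), 'ee_rot': array([-9.92605799e-05,  1.14154759e-01,  9.93462607e-01, -8.54176892e-04]), 'force': array([ 1.20231678, -0.23906426, -0.10262967]), 'torque': array([-0.01757044,  0.04143256,  0.01276163]), 'gripper_width': 0.08492172244609746}
side {'fov_y': 44.22453722418804, 'cx': 270.7970772424313, 'cy': 215.68725611220648, 'k1': -0.08771803244416644, 'origin': array([ 0.02830724, -0.81834941,  0.93546659]), 'orientation': array([ 0.87640842,  0.39025514, -0.11975817, -0.25547445]), 'shot': 1}
pan_c [(0.98, [269.0, 273.0, 25.0, 23.0]), (0.96, [326.0, 221.0, 23.0, 22.0]), (0.95, [316.0, 254.0, 20.0, 30.0]), (0.71, [284.0, 236.0, 2
[... 703 characters left out ...]
.0, 20.0])]
fine_sieve_c [(0.65, [230.0, 258.0, 25.0, 27.0]), (0.58, [269.0, 142.0, 41.0, 37.0])]
coarse_sieve_c [(0.92, [307.0, 252.0, 20.0, 23.0])]
lid_c [(0.86, [242.0, 196.0, 20.0, 21.0])]
seat [(0.8, [142.0, 220.0, 61.0, 66.0])]
beaker_50 [(0.77, [282.0, 229.0, 20.0, 17.0]), (0.37, [272.0, 144.0, 38.0, 39.0]), (0.29, [305.0, 251.0, 22.0, 22.0])]
log_book [(0.9, [385.0, 224.0, 48.0, 67.0])]
tape_roll [(0.58, [269.0, 142.0, 43.0, 40.0])]
wrist {'fov_y': 61.27569928717898, 'cx': 284.04272465363556, 'cy': 204.2736146472675, 'k1': -0.08455286077489006, 'origin': array([0.06378906, 0.60059807, 0.3741549 ]), 'orientation': array([ 0.7751299 , -0.11315622, -0.09039085,  0.6149787 ]), 'shot': 3}
```

```bash
python3 - <<'E'
import cv2
a=cv2.imread('pics/side0.png')[140:320,150:420]; cv2.imwrite('pics/side0c.png',cv2.resize(a,None,fx=2.9,fy=2.9,interpolation=cv2.INTER_CUBIC))
a=cv2.imread('pics/top0.png')[130:300,130:450]; cv2.imwrite('pics/top0c.png',cv2.resize(a,None,fx=2.5,fy=2.5,interpolation=cv2.INTER_CUBIC))
E
```

```text
(no output)
```

View pics/side0c.png

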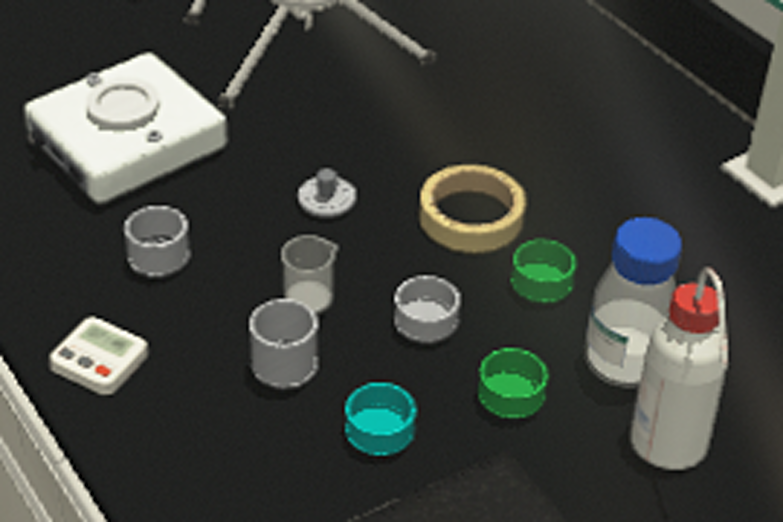

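View pics/top0c.png

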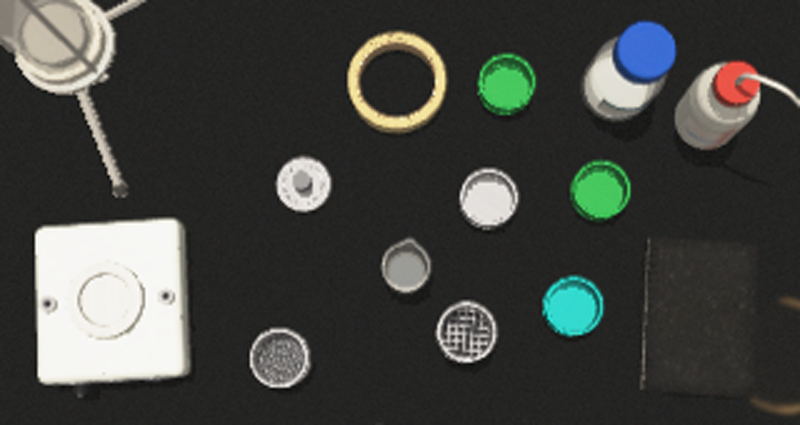

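View pics/wrist0.png

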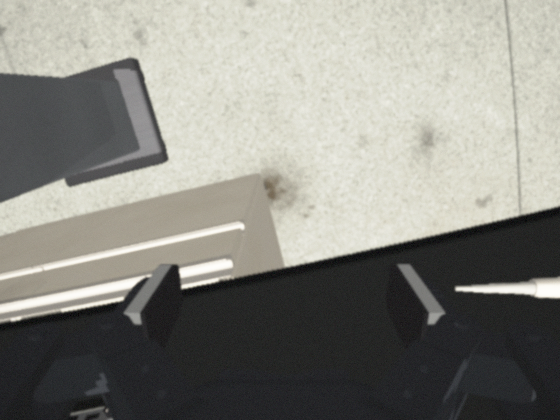

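View pics/top0.png

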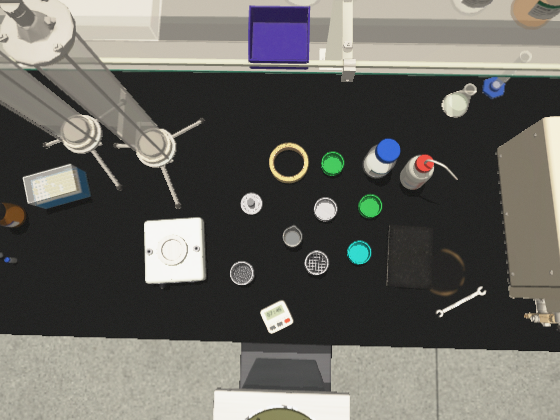

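```bash
cat >> h.py <<'E'
H={'pan_c':32,'fine_sieve_c':42,'coarse_sieve_c':56,'lid_c':35}
def cyl(l):
    a=np.linspace(0,2*np.pi,48,endpoint=False); c=np.c_[np.cos(a),np.sin(a)]
    h=H[l]/1000; L=[(0,.019),(.006,.0225),(.006,.027),(h,.027)]
    if l=='lid_c': L=[(0,.019),(.006,.0225),(.006,.027),(.011,.027),(.015,.009),(h,.009)]
    return np.vstack([np.c_[c*r,np.full(48,z-h/2)] for z,r in L])
def hullmom(p,l,X):
    q=project(p,cyl(l)+X)
    if l=='lid_c':
        m=np.zeros((420*4,560*4),np.uint8)
        for part in (q[:192],q[192:]): cv2.fillConvexPoly(m,cv2.convexHull((part*4+1.5).round().astype(np.int32)),1)
        M=cv2.moments(m,True); return np.array([(M['m10']/M['m00']-1.5)/4,(M['m01']/M['m00']-1.5)/4])
    hl=cv2.convexHull(q.astype(np.float32)); M=cv2.moments(hl); return np.array([M['m10']/M['m00'],M['m01']/M['m00']])
from scipy.optimize import least_squares
def fit(l,obs,x0,zfix=None):
    def f(x):
        X=x if zfix is None else np.r_[x,zfix]
        return np.concatenate([hullmom(p,l,X)-c for p,c in obs])
    r=least_squares(f,x0 if zfix is None else x0[:2],diff_step=1e-2 if l=='lid_c' else None,x_scale=.05); return r.x,r.fun
def cent(m):
    v,u=np.nonzero(m); return np.array([u.mean(),v.mean()])
E
python3 - <<'E'
from h import *
ps={n:arm.read_camera(n) for n in ['side','top']}
S={}
for l in ['pan_c','fine_sieve_c','coarse_sieve_c','lid_c','beaker_50','tape_roll','log_book','seat']:
    for n,p in ps.items():
        for d in arm.silhouettes(l,p):
            if d['score']<.4: continue
            c=cent(d['pixels']); S.setdefault((l,n),[]).append(c)
            print(l,n,round(d['score'],2),np.round(c,1),d['pixels'].sum(),np.round(d['extent']), np.round(atz(p,c,.02),3),p['image'][d['pixels']].mean(0).astype(int))
# best fits
for l in H:
    for a in S.get((l,'side'),[]):
        for b in S.get((l,'top'),[]):
            x0=atz(ps['top'],b,H[l]/2000)
            x,f=fit(l,[(ps['side'],a),(ps['top'],b)],x0)
            if abs(f).max()<3: print(l,np.round(x,4),'zexp',H[l]/2000,'res',np.round(f,2),'topz',np.round(fit(l,[(ps['top'],b)],x0,H[l]/2000)[0],4),'sidez',np.round(fit(l,[(ps['side'],a)],x0,H[l]/2000)[0],4))
E
```

```text
pan_c side 0.98 [280.6 284. ] 554 [270. 272.  24.  25.] [ 0.481 -0.175  0.02 ] [ 15 127 118]
pan_c side 0.89 [296.5 246. ] 432 [287. 234.  20.  24.] [ 0.583 -0.093  0.02 ] [130 131 127]
pan_c side 0.88 [336.5 232.6] 386 [326. 220.  22.  22.] [ 0.698 -0.108  0.02 ] [ 46 112  56]
pan_c side 0.56 [326.1 271.6] 478 [314. 257.  24.  27.] [ 0.594 -0.201  0.02 ] [ 38 119  55]
pan_c top 0.87 [324.9 209.3] 437 [316. 198.  22.  20.] [ 0.583 -0.094  0.02 ] [192 189 186]
pan_c top 0.79 [332.  163.1] 449 [321. 149.  23.  27.] [ 0.699 -0.11   0.02 ] [ 57 162  77]
pan_c top 0.7 [369.5 205.9] 447 [358. 193.  26.  25.] [ 0.594 -0.202  0.02 ] [ 59 167  79]
pan_c top 0.65 [358.7 252.5] 450 [348. 238.  24.  25.] [ 0.481 -0.176  0.02 ] [ 44 190 179]
fine_sieve_c side 0.61 [203.4 222.4] 438 [196. 211.  20.  22.] [0.427 0.109 0.02 ] [114 114 111]
fine_sieve_c top 0.57 [241.1 273. ] 471 [231. 261.  25.  23.] [0.424 0.103 0.02 ] [130 128 126]
coarse_sieve_c side 0.64 [247.  257.4] 601 [236. 243.  23.  31.] [ 0.459 -0.06   0.02 ] [113 113 110]
coarse_sieve_c top 0.73 [316.1 262.6] 465 [304. 251.  25.  22.] [ 
[... 1008 characters left out ...]
  0.0187] zexp 0.016 res [ 0.07 -0.02 -0.02  0.06] topz [ 0.5831 -0.094 ] sidez [ 0.5839 -0.0916]
pan_c [ 0.6977 -0.1093  0.0187] zexp 0.016 res [ 0.32 -0.   -0.16  0.23] topz [ 0.699  -0.1099] sidez [ 0.699  -0.1068]
pan_c [ 0.5934 -0.2013  0.0182] zexp 0.016 res [ 0.1  -0.04 -0.05  0.1 ] topz [ 0.5941 -0.2018] sidez [ 0.5946 -0.1998]
fine_sieve_c [0.4241 0.1023 0.0232] zexp 0.021 res [ 0.04  0.01 -0.02  0.02] topz [0.4242 0.1024] sidez [0.425  0.1046]
coarse_sieve_c [ 0.4525 -0.0733  0.0317] zexp 0.028 res [ 0.39  0.03 -0.13  0.1 ] topz [ 0.4529 -0.0738] sidez [ 0.4535 -0.0697]
lid_c [0.5936 0.0866 0.0222] zexp 0.0175 res [ 0.09 -0.04 -0.02  0.09] topz [0.5947 0.087 ] sidez [0.5963 0.0913]
```

View pics/side0.png

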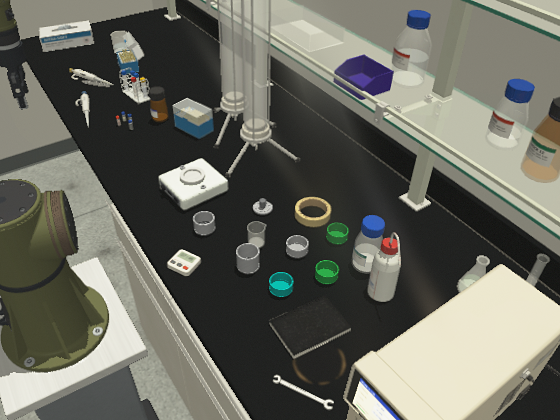

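```bash
python3 -m inch '[{"rz":-6.55},{"rz":-6.55},{"dz":-0.02},{"dz":-0.02}]'; python3 -m inch '[{"dx":-0.04,"dy":-0.037},{"dx":-0.04,"dy":-0.037},{"dx":-0.04,"dy":-0.037},{"dx":-0.04,"dy":-0.037},{"dx":-0.04,"dy":-0.037},{"dx":-0.04,"dy":-0.037},{"dx":-0.04,"dy":-0.037},{"dx":-0.04,"dy":-0.037}]'
python3 -m inch '[{"dx":-0.01,"dy":-0.016},{},{}]'
python3 - <<'E'
from h import *
s=arm.sense(); print(s['clock'],s['joints'].round(3),s['ee_pos'].round(4)); print(rot(s['ee_rot']).round(4))
p=arm.read_camera('wrist'); save(p,'w1.png'); print(p['origin'],rot(p['orientation']).round(3))
t=arm.read_camera('top'); save(t,'t1.png')
cv2.imwrite('pics/t1c.png',cv2.resize(t['image'][200:300,120:260,::-1],None,fx=5,fy=5,interpolation=cv2.INTER_CUBIC))
E
```

```text
1.85 [ 1.342  0.313 -0.047  1.21   0.     1.571] [0.1361 0.5844 0.2313]
[[-0.9739  0.2268 -0.    ]
 [ 0.2268  0.9739  0.    ]
 [ 0.      0.     -1.    ]]
[0.06378893 0.60059772 0.37413667] [[ 0.227 -0.933 -0.279]
 [ 0.974  0.218  0.064]
 [ 0.001 -0.287  0.958]]$[0]: bad value
$[0]: bad value
$[0]: bad value
```

View pics/w1.png

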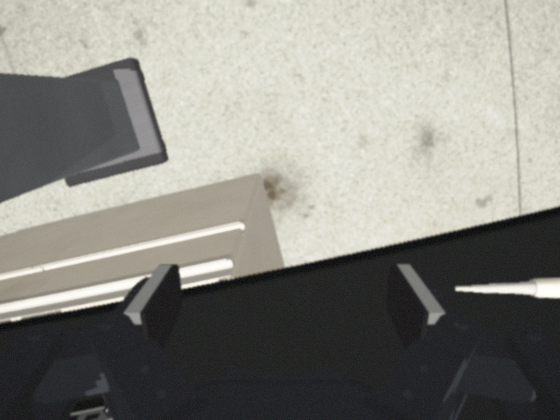

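View pics/t1c.png

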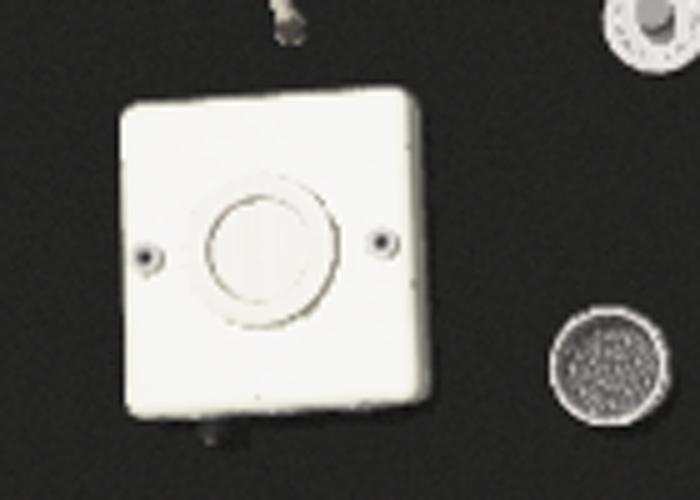

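All keys are probably required in each row; no motion happened.

```bash
python3 -m inch '[{"dx":0,"dy":0,"dz":0,"rx":0,"ry":0,"rz":-6.55,"jaw":1},{"dx":0,"dy":0,"dz":0,"rx":0,"ry":0,"rz":-6.55,"jaw":1},{"dx":0,"dy":0,"dz":-0.04,"rx":0,"ry":0,"rz":0,"jaw":1}]'; python3 -m inch '[{"dx":-0.04,"dy":-0.037,"dz":0,"rx":0,"ry":0,"rz":0,"jaw":1},{"dx":-0.04,"dy":-0.037,"dz":0,"rx":0,"ry":0,"rz":0,"jaw":1},{"dx":-0.04,"dy":-0.037,"dz":0,"rx":0,"ry":0,"rz":0,"jaw":1},{"dx":-0.04,"dy":-0.037,"dz":0,"rx":0,"ry":0,"rz":0,"jaw":1},{"dx":-0.04,"dy":-0.037,"dz":0,"rx":0,"ry":0,"rz":0,"jaw":1},{"dx":-0.04,"dy":-0.037,"dz":0,"rx":0,"ry":0,"rz":0,"jaw":1},{"dx":-0.04,"dy":-0.037,"dz":0,"rx":0,"ry":0,"rz":0,"jaw":1},{"dx":0,"dy":0,"dz":0,"rx":0,"ry":0,"rz":0,"jaw":1}]'
python3 - <<'E'
from h import *
s=arm.sense(); print(s['clock'],s['joints'].round(3),s['ee_pos'].round(4)); print(rot(s['ee_rot']).round(4))
p=arm.read_camera('wrist'); save(p,'w2.png'); print(p['origin'],rot(p['orientation']).round(3))
E
```

```text
clock: 2.33
ee_pos: [0.1356, 0.5823, 0.2685]
ee_rot: [-0.001, -0.0, 1.0, -0.003]
force: [0.3, -0.1, 1.2]
gripper_width: 0.0853
clock: 3.32
ee_pos: [0.4183, 0.3229, 0.2713]
ee_rot: [0.0, 0.003, 1.0, -0.0]
force: [0.5, 0.0, 0.9]
gripper_width: 0.0854
3.325 [ 6.580e-01  1.650e-01 -1.470e-01  1.259e+00 -1.000e-03  6.640e-01] [0.4183 0.3229 0.2713]
[[-1.0e+00  5.6e-03  6.0e-04]
 [ 5.6e-03  1.0e+00 -4.0e-04]
 [-6.0e-04 -4.0e-04 -1.0e+00]]
[0.34400918 0.32303988 0.41411086] [[ 0.006 -0.958 -0.287]
 [ 1.     0.006  0.001]
 [ 0.001 -0.287  0.958]]
```

View pics/w2.png

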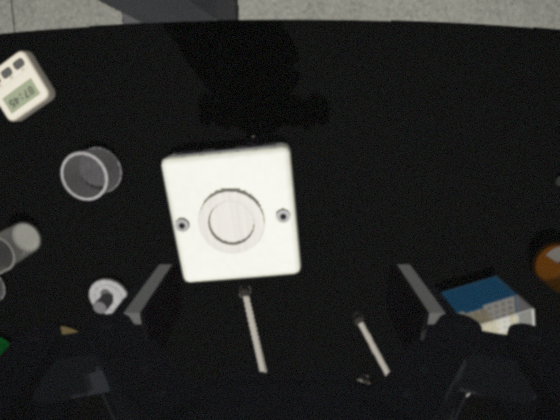

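```bash
cat >> h.py <<'E'
def circ(X,r,n=180):
    a=np.linspace(0,2*np.pi,n,endpoint=False); return np.c_[X[0]+r*np.cos(a),X[1]+r*np.sin(a),np.full(n,X[2])]
def seatscore(p,g,X):
    s=0
    for r in (.0245,.036):
        q=project(p,circ(X,r)).astype(np.float32)
        s+=cv2.remap(g,q[:,0].reshape(-1,1),q[:,1].reshape(-1,1),cv2.INTER_LINEAR).mean()
    return s
def grad(p):
    g=cv2.cvtColor(p['image'],cv2.COLOR_RGB2GRAY).astype(np.float32); g=cv2.GaussianBlur(g,(0,0),.8)
    return np.hypot(cv2.Sobel(g,cv2.CV_32F,1,0),cv2.Sobel(g,cv2.CV_32F,0,1))
def seatfit(p,x0,z=.058,R=.008):
    g=grad(p); best=max((seatscore(p,g,(x,y,z)),x,y) for x in np.arange(x0[0]-R,x0[0]+R,.0005) for y in np.arange(x0[1]-R,x0[1]+R,.0005)); return best
def overlay(p,circles,name,box,fx):
    im=cv2.resize(p['image'][box[1]:box[3],box[0]:box[2],::-1],None,fx=fx,fy=fx,interpolation=cv2.INTER_CUBIC)
    for X,r,c in circles:
        q=((project(p,circ(X,r))-box[:2]+.5)*fx).round().astype(np.int32); cv2.polylines(im,[q],True,c,1)
    cv2.imwrite('pics/'+name,im)
E
python3 - <<'E'
from h import *
p=arm.read_camera('wrist'); t=arm.read_camera('top'); sd=arm.read_camera('side')
print(atz(p,(231,218),.058),atz(t,(174,250.5),.058))
for c in (p,t,sd):
  for z in (.055,.058,.061): print(z,np.round(seatfit(c,(.472,.262),z),4))
# triangulate socket centre freely
x0=seatfit(p,(.472,.262))
gs=[grad(c) for c in (p,t,sd)]
from scipy.optimize import minimize
f=lambda X:-sum(seatscore(c,g,X) for c,g in zip((p,t,sd),gs))
r=minimize(f,[x0[1],x0[2],.058],method='Nelder-Mead',options=dict(initial_simplex=np.array([x0[1],x0[2],.058])+np.vstack([np.zeros(3),np.eye(3)*.004])));print(r.x,r.fun)
overlay(p,[((x0[1],x0[2],.058),.0245,(0,0,255)),((x0[1],x0[2],.058),.036,(0,200,0))],'seat2.png',(150,130,310,290),4)
for l in H:
  for d in arm.silhouettes(l,p): print(l,round(d['score'],2),cent(d['pixels']).round(1),d['extent'])
E
```

```text
[0.46435219 0.26767098 0.058     ] [0.47117731 0.25851345 0.058     ]
0.055 [187.4301   0.469    0.2655]
0.058 [184.0671   0.4725   0.265 ]
0.061 [178.0791   0.4715   0.266 ]
0.055 [113.2934   0.4715   0.262 ]
0.058 [112.8967   0.4715   0.261 ]
0.061 [112.7846   0.471    0.2605]
0.055 [3.745733e+02 4.710000e-01 2.585000e-01]
0.058 [3.759456e+02 4.695000e-01 2.550000e-01]
0.061 [3.433618e+02 4.670000e-01 2.540000e-01]
[0.47225379 0.26605728 0.05962374] -502.6326599121094
pan_c 0.65 [  2.6 346. ] [0.5, 340.3, 8.5, 16.8]
pan_c 0.42 [  1.1 290.1] [1.5, 280.3, -1.5, 16.9]
fine_sieve_c 0.94 [ 88.9 174.2] [57.5, 145.3, 63.5, 55.3]
coarse_sieve_c 0.71 [ 16.8 244.5] [0.5, 222.1, 39.1, 54.9]
lid_c 0.74 [105.3 295.7] [86.1, 280.5, 38.4, 33.3]
```

View pics/seat2.png

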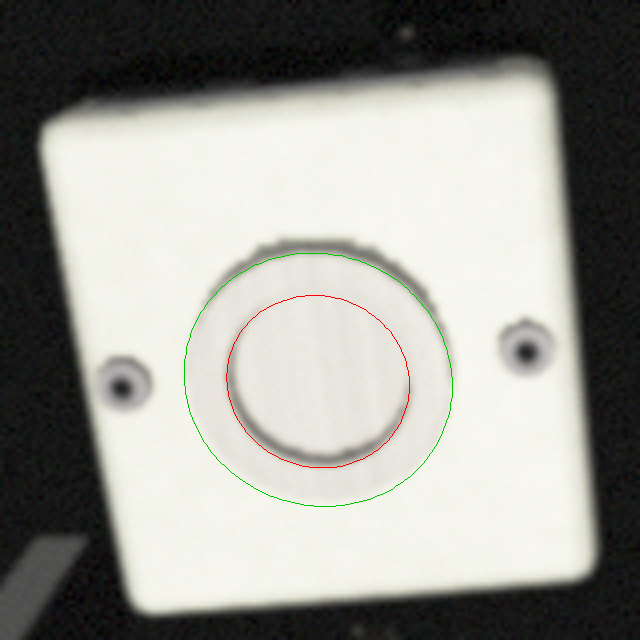

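```bash
python3 -m inch '[{"dx":-0.006,"dy":-0.055,"dz":0,"rx":0,"ry":0,"rz":0,"jaw":1},{"dx":0,"dy":0,"dz":0,"rx":0,"ry":0,"rz":0,"jaw":1}]'
python3 - <<'E'
from h import *
p=arm.read_camera('wrist'); s=arm.sense(); print(s['ee_pos'].round(4),p['origin'])
x0=seatfit(p,(.472,.264),R=.01);print(x0)
overlay(p,[((x0[1],x0[2],.058),.0245,(0,0,255)),((x0[1],x0[2],.058),.036,(0,200,0))],'seat3.png',(200,130,360,290),4)
E
python3 -m inch '[{"dx":-0.012,"dy":-0.05,"dz":0.009,"rx":0,"ry":0,"rz":0,"jaw":1},{"dx":-0.012,"dy":-0.05,"dz":0.009,"rx":0,"ry":0,"rz":0,"jaw":1},{"dx":-0.012,"dy":-0.05,"dz":0.009,"rx":0,"ry":0,"rz":0,"jaw":1},{"dx":-0.012,"dy":-0.05,"dz":0.009,"rx":0,"ry":0,"rz":0,"jaw":1},{"dx":-0.012,"dy":-0.05,"dz":0.009,"rx":0,"ry":0,"rz":0,"jaw":1},{"dx":-0.012,"dy":-0.05,"dz":0.009,"rx":0,"ry":0,"rz":0,"jaw":1},{"dx":-0.012,"dy":-0.05,"dz":0.009,"rx":0,"ry":0,"rz":0,"jaw":1},{"dx":0,"dy":0,"dz":0,"rx":0,"ry":0,"rz":0,"jaw":1}]'
python3 - <<'E'
from h import *
s=arm.sense(); print(s['clock'],s['joints'].round(3),s['ee_pos'].round(4)); print(rot(s['ee_rot']).round(4))
p=arm.read_camera('wrist'); save(p,'w4.png')
for l in H:
  for d in arm.silhouettes(l,p):
    if d['score']<.4: continue
    c=cent(d['pixels']); x,f=fit(l,[(p,c)],atz(p,c,.02),H[l]/2000)
    print(l,round(d['score'],2),c.round(1),np.round(d['extent']),x.round(4),p['image'][d['pixels']].mean(0).astype(int))
E
```

```text
clock: 3.98
ee_pos: [0.4216, 0.2686, 0.2715]
ee_rot: [-0.0, 0.001, 1.0, -0.0]
force: [-1.2, -0.3, -0.6]
gripper_width: 0.0853
[0.4218 0.2699 0.2716] [0.34739434 0.26850742 0.41430263]
(np.float32(181.81082), np.float64(0.46849999999999997), np.float64(0.265))
clock: 5.03
ee_pos: [0.5067, -0.0815, 0.2074]
ee_rot: [-0.0, 0.002, 1.0, -0.0]
force: [-0.3, 1.0, -0.6]
gripper_width: 0.0855
5.025 [-0.159  0.163 -0.295  1.113 -0.    -0.156] [ 0.5067 -0.0815  0.2074]
[[-1.0e+00  3.5e-03 -5.0e-04]
 [ 3.5e-03  1.0e+00 -1.0e-04]
 [ 5.0e-04 -1.0e-04 -1.0e+00]]
pan_c 0.96 [167.7 254.6] [137. 233.  56.  52.] [ 0.5848 -0.201 ] [ 56 201  94]
pan_c 0.93 [259.  344.8] [234. 320.  49.  55.] [ 0.6958 -0.1104] [ 49 180  82]
pan_c 0.82 [272.1 251.9] [247. 225.  49.  54.] [ 0.5815 -0.094 ] [219 218 217]
pan_c 0.81 [182.5 151.1] [149. 119.  69.  67.] [ 0.4788 -0.1759] [ 10 218 214]
fine_sieve_c 0.96 [487.1  89.4] [447.  50.  81.  73.] [0.4224 0.1015] [162 161 161]
coarse_sieve_c 0.66 [293.5 121.6] [261.  87.  67.  70.] [ 0.4509 -0.0737] [145 143 143]
lid_c 0.88 [441.6 255.8] [417. 232.  50.  49.] [0.5936 0.0874] [229 229 229]
```

View pics/w4.png

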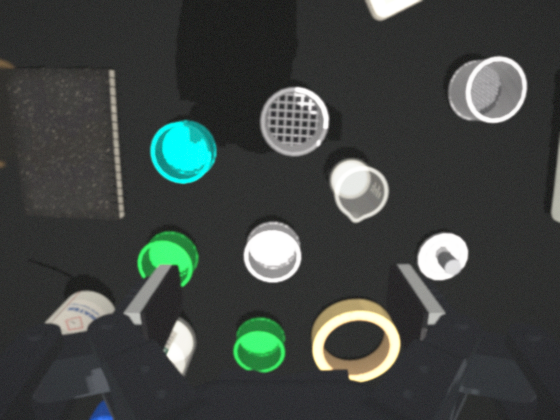

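View pics/seat3.png

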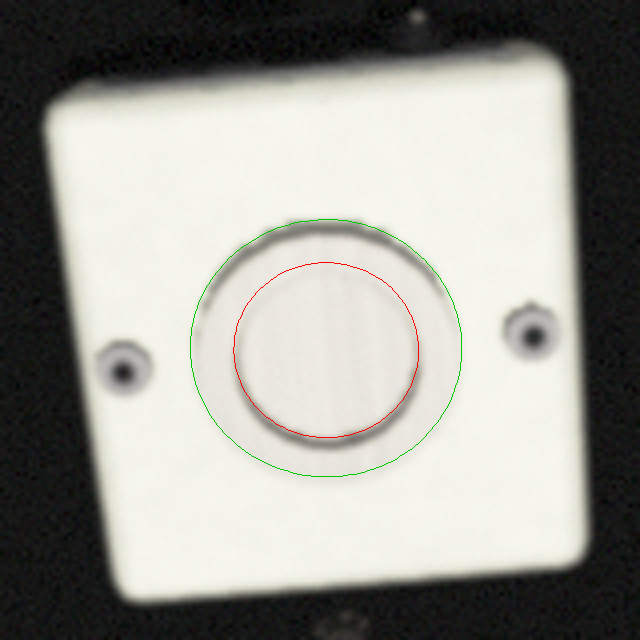

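```bash
python3 - <<'E'
import cv2
a=cv2.imread('pics/w4.png')[210:300,120:320]; cv2.imwrite('pics/w4c.png',cv2.resize(a,None,fx=4,fy=4,interpolation=cv2.INTER_CUBIC))
E
```

```text
(no output)
```

View pics/w4c.png

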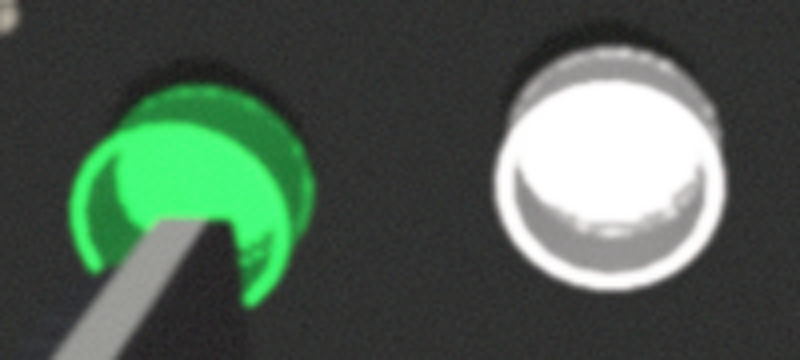

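Pan candidates in the wrist view are green (168,255), green (259,345), turquoise (182,151) and bright steel (272,252). The crop shows the last one is plain steel with a bright, closed floor, so it's the pan.

```bash
python3 -m inch '[{"dx":-0.038,"dy":-0.007,"dz":0,"rx":0,"ry":0,"rz":0,"jaw":1},{"dx":-0.0375,"dy":-0.006,"dz":0.03,"rx":0,"ry":0,"rz":0,"jaw":1},{"dx":0,"dy":0,"dz":0.05,"rx":0,"ry":0,"rz":0,"jaw":1},{"dx":0,"dy":0,"dz":0.05,"rx":0,"ry":0,"rz":0,"jaw":1},{"dx":0,"dy":0,"dz":0,"rx":0,"ry":0,"rz":0,"jaw":1}]'
python3 - <<'E'
from h import *
s=arm.sense(); print(s['clock'],s['ee_pos'].round(4))
p=arm.read_camera('wrist'); save(p,'w5.png')
for d in arm.silhouettes('pan_c',p):
    c=cent(d['pixels']); x,f=fit('pan_c',[(p,c)],atz(p,c,.02),.016)
    print(round(d['score'],2),c.round(1),x.round(4),p['image'][d['pixels']].mean(0).astype(int))
E
```

```text
clock: 5.9
ee_pos: [0.5779, -0.0908, 0.0749]
ee_rot: [-0.004, -0.001, 1.0, 0.001]
force: [-0.1, 0.7, -0.6]
gripper_width: 0.0855
5.9 [ 0.5779 -0.0908  0.0749]
0.98 [278.2 235.8] [ 0.5814 -0.0943] [196 195 194]
0.81 [122.4  53. ] [ 0.4795 -0.1759] [ 12 175 169]
0.64 [258.5 358.5] [ 0.6718 -0.108 ] [ 36 124  56]
```

View pics/w5.png

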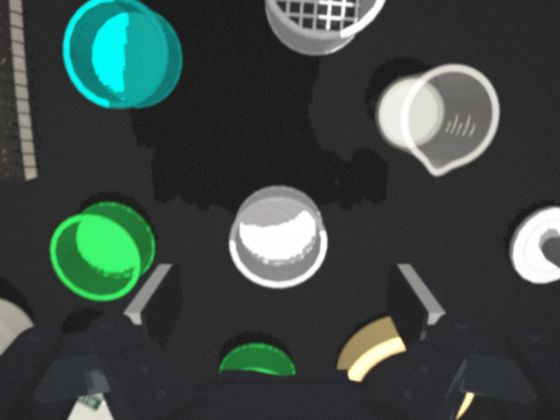

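```bash
python3 -m inch '[{"dx":0,"dy":0,"dz":0.035,"rx":0,"ry":0,"rz":0,"jaw":1},{"dx":0,"dy":0,"dz":0.034,"rx":0,"ry":0,"rz":0,"jaw":1},{"dx":0,"dy":0,"dz":0,"rx":0,"ry":0,"rz":0,"jaw":1},{"dx":0,"dy":0,"dz":0,"rx":0,"ry":0,"rz":0,"jaw":1}]'
```

```text
clock: 6.5
ee_pos: [0.5836, -0.0929, 0.0121]
ee_rot: [0.002, -0.0, 1.0, -0.0]
force: [0.1, 0.7, 0.3]
gripper_width: 0.0852
```

```bash
python3 -m inch '[{"dx":0.001,"dy":0,"dz":0.004,"rx":0,"ry":0,"rz":0,"jaw":1},{"dx":0,"dy":0,"dz":0,"rx":0,"ry":0,"rz":0,"jaw":-1},{"dx":0,"dy":0,"dz":0,"rx":0,"ry":0,"rz":0,"jaw":-1},{"dx":0,"dy":0,"dz":0,"rx":0,"ry":0,"rz":0,"jaw":-1},{"dx":0,"dy":0,"dz":0,"rx":0,"ry":0,"rz":0,"jaw":-1},{"dx":0,"dy":0,"dz":0,"rx":0,"ry":0,"rz":0,"jaw":-1},{"dx":0,"dy":0,"dz":0,"rx":0,"ry":0,"rz":0,"jaw":-1}]'
python3 - <<'E'
from h import *
p=arm.read_camera('wrist'); save(p,'w6.png'); s=arm.sense(); print(s['ee_pos'].round(4),s['gripper_width'],s['force'])
E
```

```text
clock: 7.38
ee_pos: [0.5811, -0.0929, 0.0063]
ee_rot: [0.001, 0.0, 1.0, -0.0]
force: [-1.0, -1.2, 6.6]
gripper_width: 0.0513
[ 0.5811 -0.0929  0.0063] 0.05191862832653036 [-1.37982107 -0.27671803  5.5265554 ]
```

View pics/w6.png

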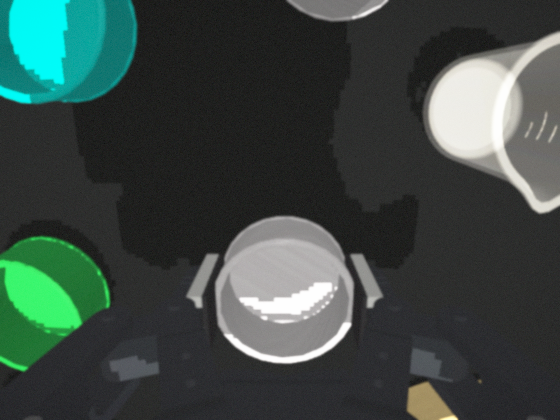

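```bash
python3 -m inch '[{"dx":0,"dy":0,"dz":-0.01,"rx":0,"ry":0,"rz":0,"jaw":-1},{"dx":0,"dy":0,"dz":-0.04,"rx":0,"ry":0,"rz":0,"jaw":-1},{"dx":0,"dy":0,"dz":-0.045,"rx":0,"ry":0,"rz":0,"jaw":-1},{"dx":0,"dy":0,"dz":-0.045,"rx":0,"ry":0,"rz":0,"jaw":-1},{"dx":0,"dy":0,"dz":0,"rx":0,"ry":0,"rz":0,"jaw":-1},{"dx":0,"dy":0,"dz":0,"rx":0,"ry":0,"rz":0,"jaw":-1}]'
python3 - <<'E'
from h import *
p=arm.read_camera('wrist'); save(p,'w7.png'); s=arm.sense(); print(s['ee_pos'].round(4),s['gripper_width'],s['force'])
sd=arm.read_camera('side'); save(sd,'s7.png')
cv2.imwrite('pics/s7c.png',cv2.resize(sd['image'][120:280,200:400,::-1],None,fx=4,fy=3.7))
E
```

```text
clock: 8.18
ee_pos: [0.5801, -0.0927, 0.1451]
ee_rot: [-0.0, 0.0, 1.0, 0.0]
force: [0.5, 0.1, -1.4]
gripper_width: 0.0511
[ 0.5795 -0.0926  0.1443] 0.05154596280218841 [-0.89487622  0.20717989 -0.49041668]
```

View pics/w7.png

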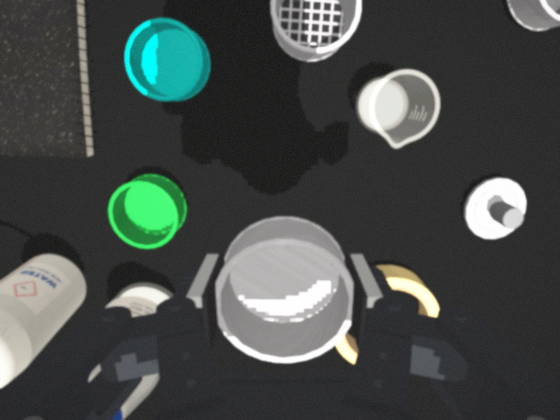

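View pics/s7c.png

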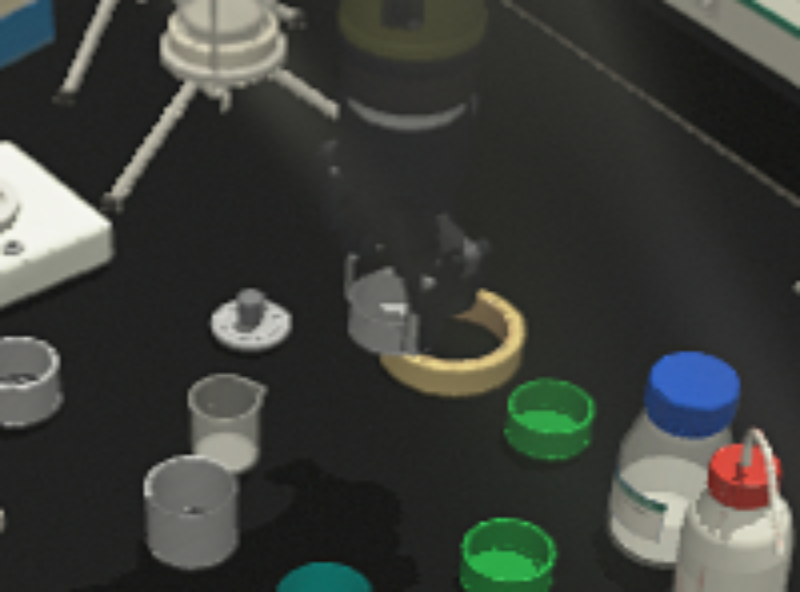

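```bash
python3 - <<'E'
from h import *
p=arm.read_camera('wrist'); s=arm.sense(); T=s['ee_pos']; print(T)
for d in arm.silhouettes('pan_c',p)[:2]:
    c=cent(d['pixels']); print(d['score'],c,d['pixels'].sum())
    for off in (-.006,-.003): print(off,(fit('pan_c',[(p,c)],T,T[2]+off+.016)[0]-T[:2]).round(4))
E
python3 -m inch '[{"dx":0.01,"dy":0.04,"dz":-0.005,"rx":0,"ry":0,"rz":0,"jaw":-1},{"dx":0.014,"dy":0.05,"dz":-0.005,"rx":0,"ry":0,"rz":0,"jaw":-1},{"dx":0.014,"dy":0.05,"dz":0,"rx":0,"ry":0,"rz":0,"jaw":-1},{"dx":0.014,"dy":0.05,"dz":0,"rx":0,"ry":0,"rz":0,"jaw":-1},{"dx":0.014,"dy":0.05,"dz":0,"rx":0,"ry":0,"rz":0,"jaw":-1},{"dx":0.014,"dy":0.05,"dz":0,"rx":0,"ry":0,"rz":0,"jaw":-1},{"dx":0.014,"dy":0.04,"dz":0,"rx":0,"ry":0,"rz":0,"jaw":-1},{"dx":0.014,"dy":0.026,"dz":0,"rx":0,"ry":0,"rz":0,"jaw":-1}]'
python3 -m inch '[{"dx":0,"dy":0,"dz":0,"rx":0,"ry":0,"rz":0,"jaw":-1},{"dx":0,"dy":0,"dz":0,"rx":0,"ry":0,"rz":0,"jaw":-1},{"dx":0,"dy":0,"dz":0,"rx":0,"ry":0,"rz":0,"jaw":-1}]'
python3 - <<'E'
from h import *
p=arm.read_camera('wrist'); save(p,'w8.png'); s=arm.sense(); print(s['ee_pos'].round(4),s['gripper_width'],s['force'],rot(s['ee_rot']).round(4))
t=arm.read_camera('top'); cv2.imwrite('pics/t8c.png',cv2.resize(t['image'][180:320,100:280,::-1],None,fx=4,fy=4))
E
```

```text
[ 0.57923328 -0.09252583  0.1437091 ]
0.9 [284.06674877 291.05529557] 16240
-0.006 [ 0.0009 -0.0002]
-0.003 [-0.0009 -0.0002]
0.87 [166.06238665  62.09376133] 5514
-0.006 [-0.085  -0.0386]
-0.003 [-0.0846 -0.0377]
clock: 9.38
ee_pos: [0.4714, 0.2649, 0.1543]
ee_rot: [-0.001, -0.001, 1.0, -0.0]
force: [0.2, 0.4, -1.9]
gripper_width: 0.0518
clock: 9.75
ee_pos: [0.4728, 0.2623, 0.155]
ee_rot: [-0.0, 0.001, 1.0, -0.0]
force: [0.5, 0.2, -1.5]
gripper_width: 0.0515
[0.4729 0.2624 0.1551] 0.05145177857727174 [ 0.86323817  0.41465376 -2.04904552] [[-1.0e+00  1.6e-03 -2.0e-04]
 [ 1.6e-03  1.0e+00 -3.0e-04]
 [ 2.0e-04 -3.0e-04 -1.0e+00]]
```

View pics/w8.png

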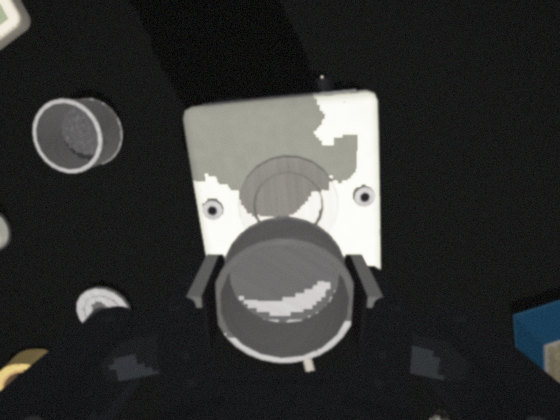

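View pics/t8c.png

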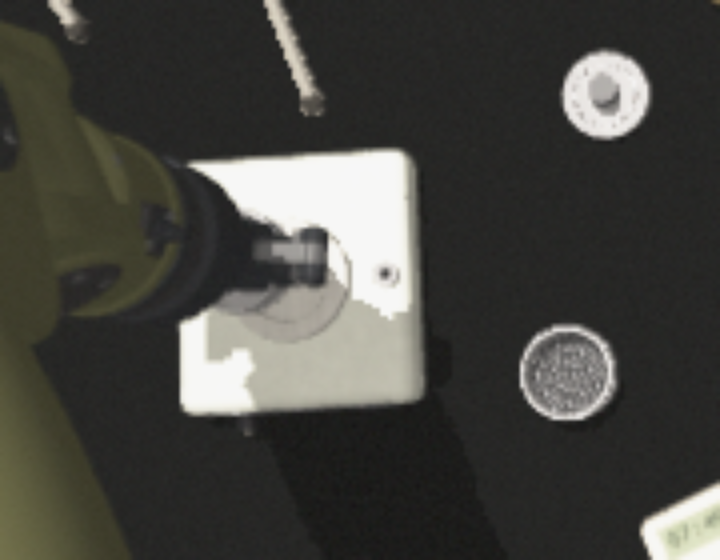

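```bash
python3 -m inch '[{"dx":0,"dy":0,"dz":0.03,"rx":0,"ry":0,"rz":0,"jaw":-1},{"dx":0,"dy":0,"dz":0.03,"rx":0,"ry":0,"rz":0,"jaw":-1},{"dx":0,"dy":0,"dz":0.02,"rx":0,"ry":0,"rz":0,"jaw":-1},{"dx":0,"dy":0,"dz":0,"rx":0,"ry":0,"rz":0,"jaw":-1},{"dx":0,"dy":0,"dz":0,"rx":0,"ry":0,"rz":0,"jaw":-1}]'
python3 - <<'E'
from h import *
p=arm.read_camera('wrist'); s=arm.sense(); T=s['ee_pos']; print(T.round(4),s['force'])
for X in ((.4715,.264),(.4725,.265)):
    pass
overlay(p,[((.4715,.264,.058),.0245,(0,0,255)),((.4715,.264,.058),.036,(0,255,0)),((T[0],T[1],T[2]+.026),.027,(255,0,0))],'w9.png',(150,120,420,380),2.3)
sd=arm.read_camera('side'); cv2.imwrite('pics/s9.png',cv2.resize(sd['image'][120:230,130:260,::-1],None,fx=5,fy=5))
E
```

```text
clock: 10.48
ee_pos: [0.4732, 0.2633, 0.0761]
ee_rot: [0.0, 0.0, 1.0, 0.0]
force: [0.6, 0.6, -0.4]
gripper_width: 0.0519
[0.4735 0.2635 0.0764] [ 0.32287965  0.01025165 -1.38233107]
```

View pics/w9.png

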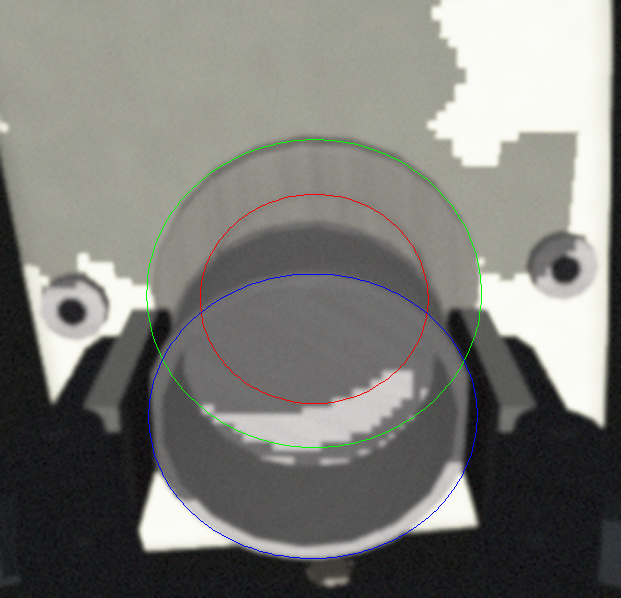

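View pics/s9.png

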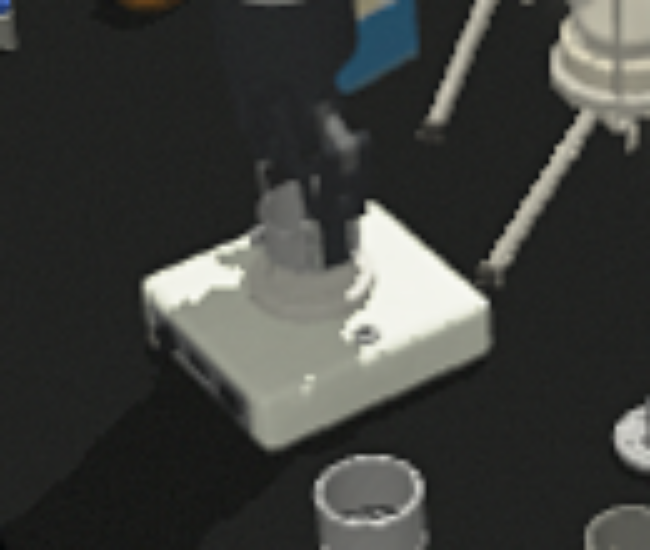

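```bash
python3 -m inch '[{"dx":0.002,"dy":0.0005,"dz":0.004,"rx":0,"ry":0,"rz":0,"jaw":-1},{"dx":0,"dy":0,"dz":0.004,"rx":0,"ry":0,"rz":0,"jaw":-1},{"dx":0,"dy":0,"dz":0.004,"rx":0,"ry":0,"rz":0,"jaw":-1},{"dx":0,"dy":0,"dz":0,"rx":0,"ry":0,"rz":0,"jaw":-1}]'; python3 -m inch '[{"dx":0,"dy":0,"dz":0.003,"rx":0,"ry":0,"rz":0,"jaw":-1},{"dx":0,"dy":0,"dz":0.003,"rx":0,"ry":0,"rz":0,"jaw":-1},{"dx":0,"dy":0,"dz":0,"rx":0,"ry":0,"rz":0,"jaw":-1}]'
```

```text
clock: 11.08
ee_pos: [0.4701, 0.2636, 0.0628]
ee_rot: [-0.0, 0.0, 1.0, -0.0]
force: [-0.5, -0.0, -1.2]
gripper_width: 0.0518
clock: 11.45
ee_pos: [0.4707, 0.2639, 0.0583]
ee_rot: [0.0, 0.0, 1.0, 0.0]
force: [-3.5, -2.4, 9.1]
gripper_width: 0.0523
```

```bash
python3 -m inch '[{"dx":0,"dy":0,"dz":0.0015,"rx":0,"ry":0,"rz":0,"jaw":-1},{"dx":0,"dy":0,"dz":0,"rx":0,"ry":0,"rz":0,"jaw":-1},{"dx":0,"dy":0,"dz":0,"rx":0,"ry":0,"rz":0,"jaw":1},{"dx":0,"dy":0,"dz":0,"rx":0,"ry":0,"rz":0,"jaw":1},{"dx":0,"dy":0,"dz":0,"rx":0,"ry":0,"rz":0,"jaw":1},{"dx":0,"dy":0,"dz":0,"rx":0,"ry":0,"rz":0,"jaw":1}]';  python3 -m inch '[{"dx":0,"dy":0,"dz":-0.03,"rx":0,"ry":0,"rz":0,"jaw":1},{"dx":0,"dy":0,"dz":-0.05,"rx":0,"ry":0,"rz":0,"jaw":1},{"dx":0.02,"dy":0,"dz":-0.05,"rx":0,"ry":0,"rz":0,"jaw":1},{"dx":0.02,"dy":0,"dz":-0.02,"rx":0,"ry":0,"rz":0,"jaw":1},{"dx":0,"dy":0,"dz":0,"rx":0,"ry":0,"rz":0,"jaw":1}]'
cat >> h.py <<'E'
def look(l,xyz,name,fx=3,others=()):
    p=arm.read_camera('wrist'); s=arm.sense(); T=s['ee_pos']; print(s['clock'],'T',T.round(4),'F',s['force'].round(1),s['gripper_width'])
    q=project(p,xyz)[0]
    best=None
    for d in arm.silhouettes(l,p):
        c=cent(d['pixels'])
        x,f=fit(l,[(p,c)],np.array(xyz),xyz[2]); print(l,round(d['score'],2),c.round(1),x.round(4),'res',f.round(2))
    save(p,name); return p
E
python3 - <<'E'
from h import *
p=look('pan_c',(.4715,.264,.068),'w10.png')
E
```

```text
clock: 12.2
ee_pos: [0.4704, 0.2637, 0.0555]
ee_rot: [-0.0, 0.0, 1.0, -0.0]
force: [-0.1, 1.1, -0.3]
gripper_width: 0.0857
clock: 12.82
ee_pos: [0.4308, 0.2644, 0.2076]
ee_rot: [0.001, -0.0, 1.0, 0.001]
force: [0.2, -0.6, 0.0]
gripper_width: 0.0857
12.875 T [0.4308 0.2641 0.2062] F [0.2 0.  0.1] 0.08537780139665953
pan_c 0.69 [283.6 240.1] [0.4716 0.2642] res [ 0. -0.]
```

View pics/w10.png

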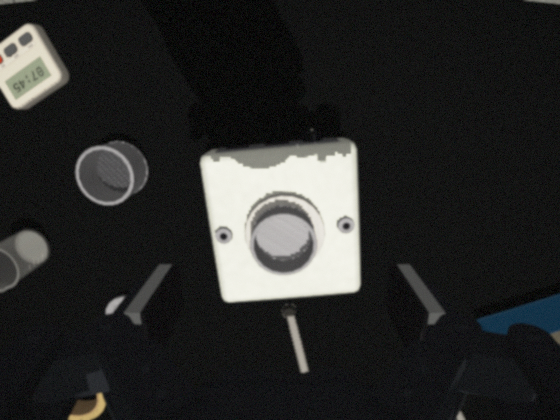

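```bash
python3 -m inch '[{"dx":0.002,"dy":-0.04,"dz":0,"rx":0,"ry":0,"rz":0,"jaw":1},{"dx":0.002,"dy":-0.05,"dz":0,"rx":0,"ry":0,"rz":0,"jaw":1},{"dx":0.002,"dy":-0.05,"dz":0.02,"rx":0,"ry":0,"rz":0,"jaw":1},{"dx":0.001,"dy":-0.022,"dz":0.04,"rx":0,"ry":0,"rz":0,"jaw":1},{"dx":0,"dy":0,"dz":0.04,"rx":0,"ry":0,"rz":0,"jaw":1},{"dx":0,"dy":0,"dz":0.01,"rx":0,"ry":0,"rz":0,"jaw":1},{"dx":0,"dy":0,"dz":0,"rx":0,"ry":0,"rz":0,"jaw":1},{"dx":0,"dy":0,"dz":0,"rx":0,"ry":0,"rz":0,"jaw":1}]'
python3 - <<'E'
from h import *
p=look('fine_sieve_c',(.4235,.102,.021),'w11.png')
E
```

```text
clock: 13.92
ee_pos: [0.4247, 0.1023, 0.0969]
ee_rot: [0.001, -0.0, 1.0, 0.0]
force: [0.2, 0.6, 0.5]
gripper_width: 0.0855
13.975 T [0.4248 0.1024 0.097 ] F [-0.3 -0.9 -0.7] 0.08557995806640173
fine_sieve_c 0.81 [282.2 218.6] [0.4228 0.101 ] res [0. 0.]
fine_sieve_c 0.2 [112.4 302.5] [ 0.4872 -0.0187] res [0. 0.]
```

View pics/w11.png

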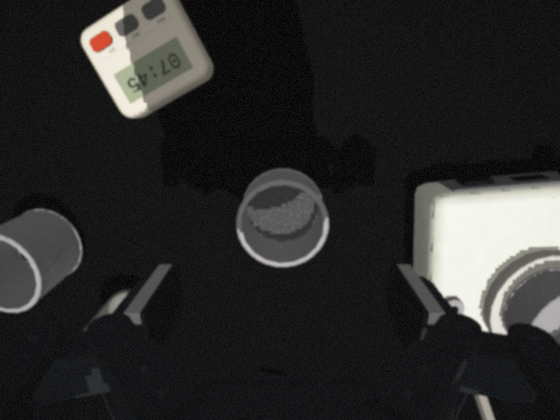

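```bash
python3 -m inch '[{"dx":0.0015,"dy":-0.001,"dz":0.04,"rx":0,"ry":0,"rz":0,"jaw":1},{"dx":0,"dy":0,"dz":0.035,"rx":0,"ry":0,"rz":0,"jaw":1},{"dx":0,"dy":0,"dz":0.008,"rx":0,"ry":0,"rz":0,"jaw":1},{"dx":0,"dy":0,"dz":0,"rx":0,"ry":0,"rz":0,"jaw":1},{"dx":0,"dy":0,"dz":0,"rx":0,"ry":0,"rz":0,"jaw":1}]'
```

```text
clock: 14.65
ee_pos: [0.4234, 0.1012, 0.0142]
ee_rot: [0.001, 0.0, 1.0, 0.0]
force: [-0.7, -0.8, -0.1]
gripper_width: 0.0852
```

```bash
python3 -m inch '[{"dx":0,"dy":0,"dz":0,"rx":0,"ry":0,"rz":0,"jaw":-1},{"dx":0,"dy":0,"dz":0,"rx":0,"ry":0,"rz":0,"jaw":-1},{"dx":0,"dy":0,"dz":0,"rx":0,"ry":0,"rz":0,"jaw":-1},{"dx":0,"dy":0,"dz":0,"rx":0,"ry":0,"rz":0,"jaw":-1},{"dx":0,"dy":0,"dz":0,"rx":0,"ry":0,"rz":0,"jaw":-1},{"dx":0,"dy":0,"dz":0,"rx":0,"ry":0,"rz":0,"jaw":-1}]'; python3 -m inch '[{"dx":0,"dy":0,"dz":-0.02,"rx":0,"ry":0,"rz":0,"jaw":-1},{"dx":0,"dy":0,"dz":-0.04,"rx":0,"ry":0,"rz":0,"jaw":-1},{"dx":0,"dy":0,"dz":-0.05,"rx":0,"ry":0,"rz":0,"jaw":-1},{"dx":0,"dy":0,"dz":-0.05,"rx":0,"ry":0,"rz":0,"jaw":-1},{"dx":0,"dy":0,"dz":0,"rx":0,"ry":0,"rz":0,"jaw":-1}]'
python3 - <<'E'
from h import *
s=arm.sense();T=s['ee_pos']
p=look('fine_sieve_c',(T[0],T[1],T[2]-.014+.021),'w12.png')
E
```

```text
clock: 15.4
ee_pos: [0.4227, 0.101, 0.0139]
ee_rot: [0.001, 0.0, 1.0, 0.0]
force: [-2.3, 0.1, 8.9]
gripper_width: 0.0517
clock: 16.02
ee_pos: [0.4249, 0.1015, 0.1768]
ee_rot: [0.004, 0.0, 1.0, 0.001]
force: [-0.0, -0.1, -0.9]
gripper_width: 0.0515
16.075 T [0.4234 0.1011 0.1745] F [-0.2 -0.2 -2.1] 0.05151755898475275
fine_sieve_c 0.86 [283.9 289.2] [0.4249 0.1012] res [ 0. -0.]
```

View pics/w12.png

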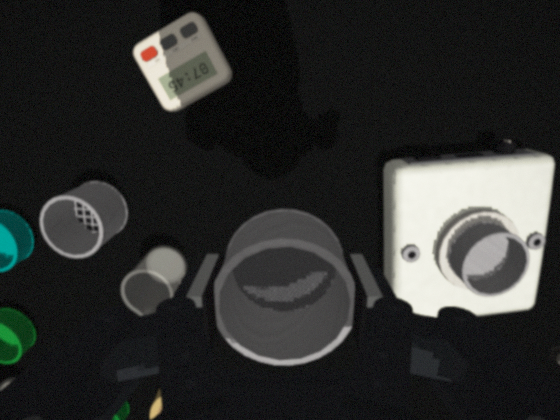

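```bash
python3 -m inch '[{"dx":-0.01,"dy":0.035,"dz":0,"rx":0,"ry":0,"rz":0,"jaw":-1},{"dx":-0.014,"dy":0.05,"dz":0,"rx":0,"ry":0,"rz":0,"jaw":-1},{"dx":-0.014,"dy":0.05,"dz":0,"rx":0,"ry":0,"rz":0,"jaw":-1},{"dx":-0.0095,"dy":0.028,"dz":0,"rx":0,"ry":0,"rz":0,"jaw":-1},{"dx":0,"dy":0,"dz":0.03,"rx":0,"ry":0,"rz":0,"jaw":-1},{"dx":0,"dy":0,"dz":0.036,"rx":0,"ry":0,"rz":0,"jaw":-1},{"dx":0,"dy":0,"dz":0,"rx":0,"ry":0,"rz":0,"jaw":-1},{"dx":0,"dy":0,"dz":0,"rx":0,"ry":0,"rz":0,"jaw":-1}]'
python3 - <<'E'
from h import *
p=arm.read_camera('wrist'); s=arm.sense(); T=s['ee_pos']; print(T.round(4),s['force'])
overlay(p,[((.4715,.264,.058),.036,(0,255,0)),((.4716,.2642,.084),.027,(0,0,255)),((T[0],T[1],T[2]+.028),.027,(255,0,0))],'w13.png',(150,120,420,380),2.3)
sd=arm.read_camera('side'); cv2.imwrite('pics/s13.png',cv2.resize(sd['image'][100:230,130:260,::-1],None,fx=4.5,fy=4.5))
E
```

```text
clock: 17.12
ee_pos: [0.4693, 0.2636, 0.1068]
ee_rot: [-0.0, 0.0, 1.0, -0.0]
force: [0.1, 0.2, 0.6]
gripper_width: 0.0515
[0.47   0.2639 0.1076] [ 0.20779442  0.38942973 -1.16000572]
```

View pics/w13.png

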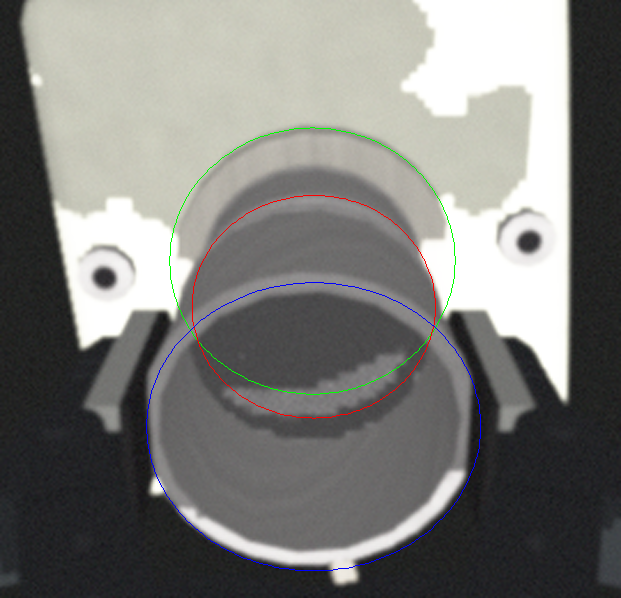

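View pics/s13.png

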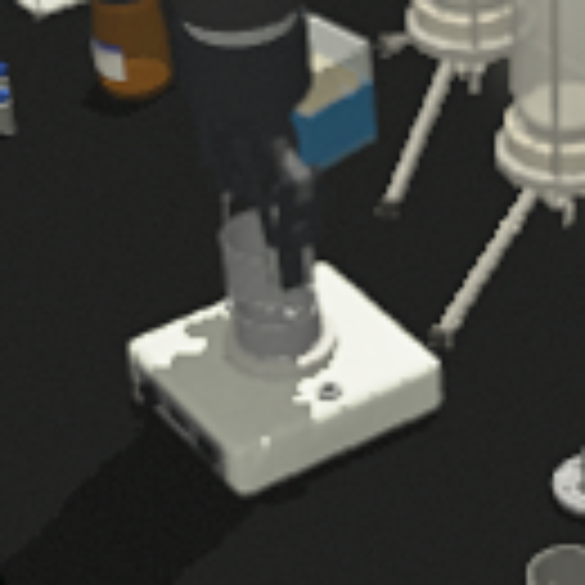

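```bash
python3 -m inch '[{"dx":-0.001,"dy":0.0005,"dz":0.005,"rx":0,"ry":0,"rz":0,"jaw":-1},{"dx":0,"dy":0,"dz":0.004,"rx":0,"ry":0,"rz":0,"jaw":-1},{"dx":0,"dy":0,"dz":0,"rx":0,"ry":0,"rz":0,"jaw":-1},{"dx":0,"dy":0,"dz":0.003,"rx":0,"ry":0,"rz":0,"jaw":-1},{"dx":0,"dy":0,"dz":0,"rx":0,"ry":0,"rz":0,"jaw":-1}]'; python3 -m inch '[{"dx":0,"dy":0,"dz":0.003,"rx":0,"ry":0,"rz":0,"jaw":-1},{"dx":0,"dy":0,"dz":0,"rx":0,"ry":0,"rz":0,"jaw":-1},{"dx":0,"dy":0,"dz":0,"rx":0,"ry":0,"rz":0,"jaw":-1}]'
```

```text
clock: 17.85
ee_pos: [0.4704, 0.2642, 0.0946]
ee_rot: [-0.0, 0.0, 1.0, -0.0]
force: [0.3, 0.4, -0.7]
gripper_width: 0.0517
clock: 18.23
ee_pos: [0.4707, 0.2644, 0.0919]
ee_rot: [0.0, 0.0, 1.0, 0.0]
force: [1.1, -0.2, 0.0]
gripper_width: 0.0518
```

```bash
python3 -m inch '[{"dx":0,"dy":0,"dz":0.002,"rx":0,"ry":0,"rz":0,"jaw":-1},{"dx":0,"dy":0,"dz":0,"rx":0,"ry":0,"rz":0,"jaw":-1},{"dx":0,"dy":0,"dz":0,"rx":0,"ry":0,"rz":0,"jaw":-1}]'
```

```text
clock: 18.6
ee_pos: [0.4708, 0.2645, 0.0918]
ee_rot: [0.001, 0.0, 1.0, 0.0]
force: [-6.1, -3.5, 17.0]
gripper_width: 0.0518
```

Contact at TCP z = 0.0918 m, where 0.092 was expected. Releasing.

```bash
python3 -m inch '[{"dx":0,"dy":0,"dz":-0.001,"rx":0,"ry":0,"rz":0,"jaw":1},{"dx":0,"dy":0,"dz":0,"rx":0,"ry":0,"rz":0,"jaw":1},{"dx":0,"dy":0,"dz":0,"rx":0,"ry":0,"rz":0,"jaw":1},{"dx":0,"dy":0,"dz":0,"rx":0,"ry":0,"rz":0,"jaw":1},{"dx":0,"dy":0,"dz":-0.03,"rx":0,"ry":0,"rz":0,"jaw":1},{"dx":0.02,"dy":0,"dz":-0.05,"rx":0,"ry":0,"rz":0,"jaw":1},{"dx":0.02,"dy":0,"dz":-0.04,"rx":0,"ry":0,"rz":0,"jaw":1},{"dx":0,"dy":0,"dz":0,"rx":0,"ry":0,"rz":0,"jaw":1}]'
python3 - <<'E'
from h import *
p=look('fine_sieve_c',(.4715,.264,.099),'w14.png')
overlay(p,[((.4715,.264,.058),.036,(0,255,0)),((.4716,.2642,.12),.027,(0,0,255))],'w14.png',(180,120,420,340),2.5)
o=[]
for n in ('side','top'):
    c=arm.read_camera(n); save(c,n+'14.png')
E
```

```text
clock: 19.6
ee_pos: [0.4314, 0.2655, 0.2141]
ee_rot: [0.002, -0.0, 1.0, 0.002]
force: [1.0, 0.3, 0.3]
gripper_width: 0.0855
19.65 T [0.4311 0.2649 0.2121] F [-0.1 -0.   0.3] 0.08545559871342873
fine_sieve_c 0.83 [282.5 250.9] [0.4706 0.2645] res [ 0. -0.]
```

View pics/w14.png

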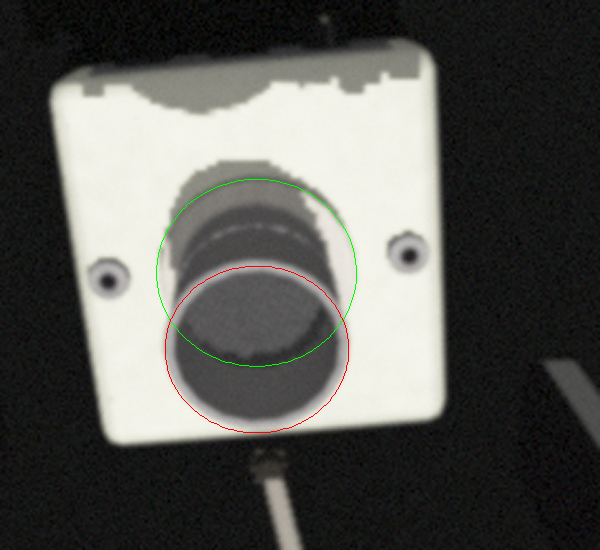

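```bash
python3 -m inch '[{"dx":-0.003,"dy":-0.04,"dz":0,"rx":0,"ry":0,"rz":0,"jaw":1},{"dx":-0.003,"dy":-0.055,"dz":0,"rx":0,"ry":0,"rz":0,"jaw":1},{"dx":-0.003,"dy":-0.055,"dz":0,"rx":0,"ry":0,"rz":0,"jaw":1},{"dx":-0.003,"dy":-0.055,"dz":0,"rx":0,"ry":0,"rz":0,"jaw":1},{"dx":-0.003,"dy":-0.055,"dz":0.01,"rx":0,"ry":0,"rz":0,"jaw":1},{"dx":-0.003,"dy":-0.05,"dz":0.03,"rx":0,"ry":0,"rz":0,"jaw":1},{"dx":-0.003,"dy":-0.029,"dz":0.04,"rx":0,"ry":0,"rz":0,"jaw":1},{"dx":0,"dy":0,"dz":0.015,"rx":0,"ry":0,"rz":0,"jaw":1}]'
python3 -m inch '[{"dx":0,"dy":0,"dz":0,"rx":0,"ry":0,"rz":0,"jaw":1},{"dx":0,"dy":0,"dz":0,"rx":0,"ry":0,"rz":0,"jaw":1}]'
python3 - <<'E'
from h import *
p=look('coarse_sieve_c',(.4515,-.0737,.028),'w15.png')
E
```

```text
clock: 20.8
ee_pos: [0.4491, -0.0762, 0.1124]
ee_rot: [-0.003, 0.002, 1.0, 0.0]
force: [-0.5, 0.7, 0.3]
gripper_width: 0.0854
clock: 21.05
ee_pos: [0.4521, -0.074, 0.1165]
ee_rot: [0.0, -0.001, 1.0, 0.0]
force: [-0.3, 0.6, -1.1]
gripper_width: 0.0854
21.1 T [ 0.4524 -0.074   0.1168] F [0.6 0.3 0.3] 0.08546295784770291
coarse_sieve_c 0.87 [284.6 215.4] [ 0.4509 -0.0737] res [-0.  0.]
```

View pics/w15.png

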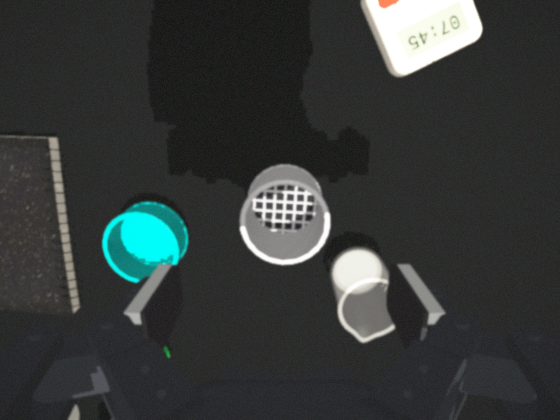

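```bash
python3 -m inch '[{"dx":0.001,"dy":0,"dz":0.03,"rx":0,"ry":0,"rz":0,"jaw":1},{"dx":0,"dy":0,"dz":0.03,"rx":0,"ry":0,"rz":0,"jaw":1},{"dx":0,"dy":0,"dz":0.031,"rx":0,"ry":0,"rz":0,"jaw":1},{"dx":0,"dy":0,"dz":0,"rx":0,"ry":0,"rz":0,"jaw":1},{"dx":0,"dy":0,"dz":0,"rx":0,"ry":0,"rz":0,"jaw":1}]'
```

```text
clock: 21.78
ee_pos: [0.4515, -0.0745, 0.0261]
ee_rot: [0.001, -0.0, 1.0, -0.0]
force: [0.7, 1.2, 0.6]
gripper_width: 0.0851
```

```bash
python3 -m inch '[{"dx":0,"dy":0,"dz":0,"rx":0,"ry":0,"rz":0,"jaw":-1},{"dx":0,"dy":0,"dz":0,"rx":0,"ry":0,"rz":0,"jaw":-1},{"dx":0,"dy":0,"dz":0,"rx":0,"ry":0,"rz":0,"jaw":-1},{"dx":0,"dy":0,"dz":0,"rx":0,"ry":0,"rz":0,"jaw":-1},{"dx":0,"dy":0,"dz":0,"rx":0,"ry":0,"rz":0,"jaw":-1},{"dx":0,"dy":0,"dz":0,"rx":0,"ry":0,"rz":0,"jaw":-1}]'
```

```text
clock: 22.52
ee_pos: [0.4516, -0.0748, 0.0264]
ee_rot: [0.001, 0.0, 1.0, -0.0]
force: [-1.9, 0.5, 12.2]
gripper_width: 0.0532
```

```bash
python3 -m inch '[{"dx":0,"dy":0,"dz":0,"rx":0,"ry":0,"rz":0,"jaw":-1},{"dx":0,"dy":0,"dz":-0.02,"rx":0,"ry":0,"rz":0,"jaw":-1},{"dx":0,"dy":0,"dz":-0.045,"rx":0,"ry":0,"rz":0,"jaw":-1},{"dx":0,"dy":0,"dz":-0.05,"rx":0,"ry":0,"rz":0,"jaw":-1},{"dx":0,"dy":0,"dz":-0.05,"rx":0,"ry":0,"rz":0,"jaw":-1},{"dx":0,"dy":0,"dz":-0.025,"rx":0,"ry":0,"rz":0,"jaw":-1},{"dx":0,"dy":0,"dz":0,"rx":0,"ry":0,"rz":0,"jaw":-1},{"dx":0,"dy":0,"dz":0,"rx":0,"ry":0,"rz":0,"jaw":-1}]'
python3 - <<'E'
from h import *
s=arm.sense();T=s['ee_pos']
p=look('coarse_sieve_c',(T[0],T[1],T[2]-.026+.028),'w16.png')
E
```

```text
clock: 23.52
ee_pos: [0.4497, -0.0746, 0.2138]
ee_rot: [-0.001, 0.0, 1.0, 0.0]
force: [-0.2, -0.6, -2.4]
gripper_width: 0.053
23.575 T [ 0.4494 -0.0745  0.2134] F [-0.1 -0.2 -1.2] 0.05329261249720021
coarse_sieve_c 0.86 [284.1 286.2] [ 0.4487 -0.0748] res [-0.  0.]
```

View pics/w16.png

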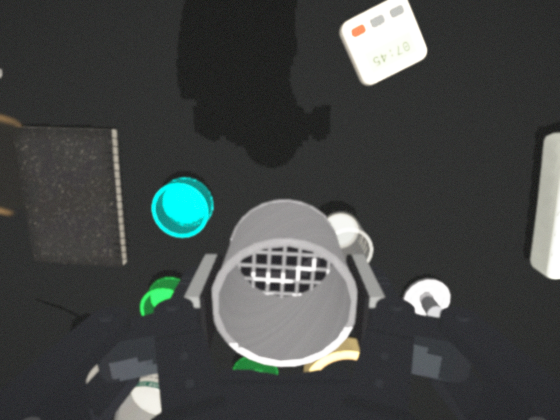

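```bash
python3 -m inch '[{"dx":-0.003,"dy":0.035,"dz":0,"rx":0,"ry":0,"rz":0,"jaw":-1},{"dx":-0.003,"dy":0.05,"dz":0,"rx":0,"ry":0,"rz":0,"jaw":-1},{"dx":-0.003,"dy":0.055,"dz":0,"rx":0,"ry":0,"rz":0,"jaw":-1},{"dx":-0.003,"dy":0.055,"dz":0,"rx":0,"ry":0,"rz":0,"jaw":-1},{"dx":-0.003,"dy":0.055,"dz":0,"rx":0,"ry":0,"rz":0,"jaw":-1},{"dx":-0.003,"dy":0.05,"dz":0,"rx":0,"ry":0,"rz":0,"jaw":-1},{"dx":-0.003,"dy":0.035,"dz":0,"rx":0,"ry":0,"rz":0,"jaw":-1},{"dx":0,"dy":0.004,"dz":0.02,"rx":0,"ry":0,"rz":0,"jaw":-1}]'
python3 -m inch '[{"dx":0,"dy":0,"dz":0.02,"rx":0,"ry":0,"rz":0,"jaw":-1},{"dx":0,"dy":0,"dz":0.02,"rx":0,"ry":0,"rz":0,"jaw":-1},{"dx":0,"dy":0,"dz":0,"rx":0,"ry":0,"rz":0,"jaw":-1},{"dx":0,"dy":0,"dz":0,"rx":0,"ry":0,"rz":0,"jaw":-1}]'
python3 - <<'E'
from h import *
p=arm.read_camera('wrist'); s=arm.sense(); T=s['ee_pos']; print(T.round(4),s['force'])
overlay(p,[((.4715,.264,.058),.036,(0,255,0)),((.4710,.2643,.12),.027,(0,0,255)),((T[0],T[1],T[2]+.030),.027,(255,0,0))],'w17.png',(150,120,420,380),2.3)
E
```

```text
clock: 24.62
ee_pos: [0.4719, 0.2671, 0.1942]
ee_rot: [0.0, -0.002, 1.0, 0.0]
force: [0.8, -0.8, -1.8]
gripper_width: 0.0527
clock: 25.12
ee_pos: [0.4714, 0.2642, 0.1548]
ee_rot: [-0.0, 0.0, 1.0, -0.0]
force: [-0.3, 0.5, -1.2]
gripper_width: 0.0526
[0.4718 0.2644 0.1552] [ 4.32726896e-02 -3.06039907e-05 -1.27373419e+00]
```

View pics/w17.png

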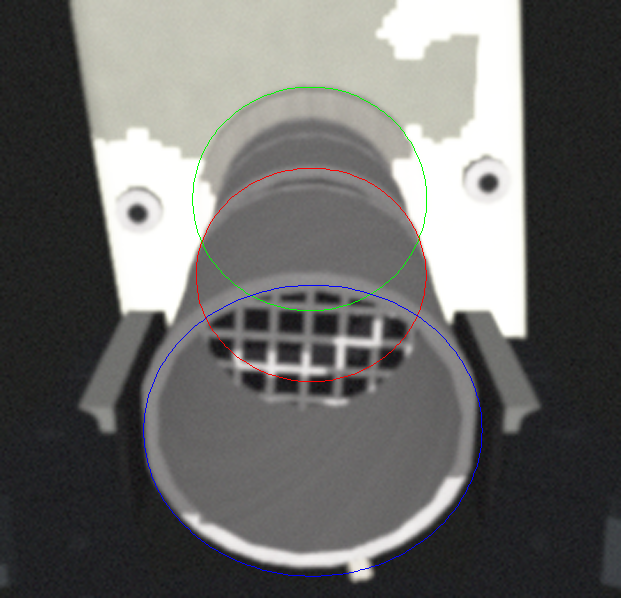

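```bash
python3 -m inch '[{"dx":0.0005,"dy":0,"dz":0.005,"rx":0,"ry":0,"rz":0,"jaw":-1},{"dx":0,"dy":0,"dz":0.004,"rx":0,"ry":0,"rz":0,"jaw":-1},{"dx":0,"dy":0,"dz":0,"rx":0,"ry":0,"rz":0,"jaw":-1},{"dx":0,"dy":0,"dz":0.003,"rx":0,"ry":0,"rz":0,"jaw":-1},{"dx":0,"dy":0,"dz":0,"rx":0,"ry":0,"rz":0,"jaw":-1}]'; python3 -m inch '[{"dx":0,"dy":0,"dz":0.003,"rx":0,"ry":0,"rz":0,"jaw":-1},{"dx":0,"dy":0,"dz":0,"rx":0,"ry":0,"rz":0,"jaw":-1},{"dx":0,"dy":0,"dz":0,"rx":0,"ry":0,"rz":0,"jaw":-1}]'
```

```text
clock: 25.8
ee_pos: [0.4709, 0.2642, 0.1426]
ee_rot: [-0.0, 0.0, 1.0, -0.0]
force: [-0.3, -0.5, -0.3]
gripper_width: 0.0529
clock: 26.18
ee_pos: [0.4714, 0.2644, 0.1405]
ee_rot: [0.001, 0.0, 1.0, 0.0]
force: [-2.2, -1.0, 6.0]
gripper_width: 0.0529
```

```bash
python3 -m inch '[{"dx":0,"dy":0,"dz":0.0015,"rx":0,"ry":0,"rz":0,"jaw":-1},{"dx":0,"dy":0,"dz":0,"rx":0,"ry":0,"rz":0,"jaw":-1},{"dx":0,"dy":0,"dz":0,"rx":0,"ry":0,"rz":0,"jaw":-1}]'
python3 -m inch '[{"dx":0,"dy":0,"dz":-0.001,"rx":0,"ry":0,"rz":0,"jaw":1},{"dx":0,"dy":0,"dz":0,"rx":0,"ry":0,"rz":0,"jaw":1},{"dx":0,"dy":0,"dz":0,"rx":0,"ry":0,"rz":0,"jaw":1},{"dx":0,"dy":0,"dz":0,"rx":0,"ry":0,"rz":0,"jaw":1},{"dx":0,"dy":0,"dz":-0.03,"rx":0,"ry":0,"rz":0,"jaw":1},{"dx":0.02,"dy":0,"dz":-0.05,"rx":0,"ry":0,"rz":0,"jaw":1},{"dx":0.02,"dy":0,"dz":-0.03,"rx":0,"ry":0,"rz":0,"jaw":1},{"dx":0,"dy":0,"dz":0,"rx":0,"ry":0,"rz":0,"jaw":1}]'
python3 - <<'E'
from h import *
p=look('coarse_sieve_c',(.4715,.264,.142),'w18.png')
overlay(p,[((.4715,.264,.058),.036,(0,255,0)),((.4713,.2643,.17),.027,(0,0,255)),((.4713,.2643,.12),.027,(255,0,0))],'w18.png',(180,120,420,340),2.5)
sd=arm.read_camera('side'); cv2.imwrite('pics/s18.png',cv2.resize(sd['image'][100:230,130:260,::-1],None,fx=4.5,fy=4.5))
E
```

```text
clock: 26.55
ee_pos: [0.4717, 0.2645, 0.1403]
ee_rot: [0.001, 0.0, 1.0, 0.0]
force: [-3.0, -2.5, 15.4]
gripper_width: 0.053
clock: 27.55
ee_pos: [0.4315, 0.2651, 0.2519]
ee_rot: [0.002, -0.0, 1.0, 0.001]
force: [0.5, -0.4, -0.3]
gripper_width: 0.0853
27.6 T [0.4315 0.2647 0.2501] F [ 0.5 -0.  -0.6] 0.08553405499252803
coarse_sieve_c 0.88 [283.1 255.8] [0.4709 0.2646] res [-0. -0.]
```

View pics/w18.png

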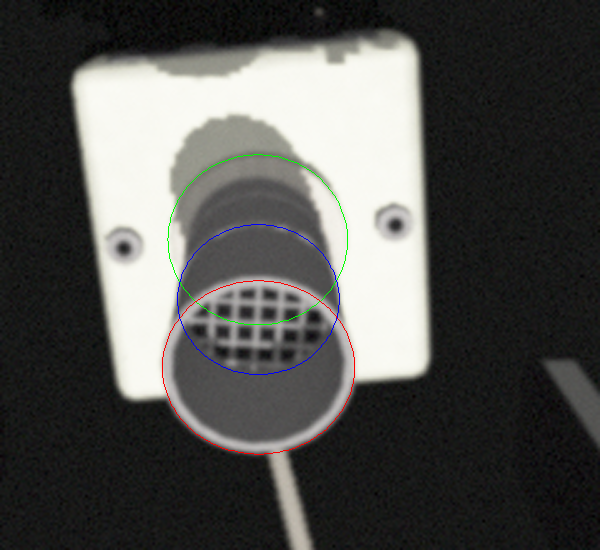

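View pics/s18.png

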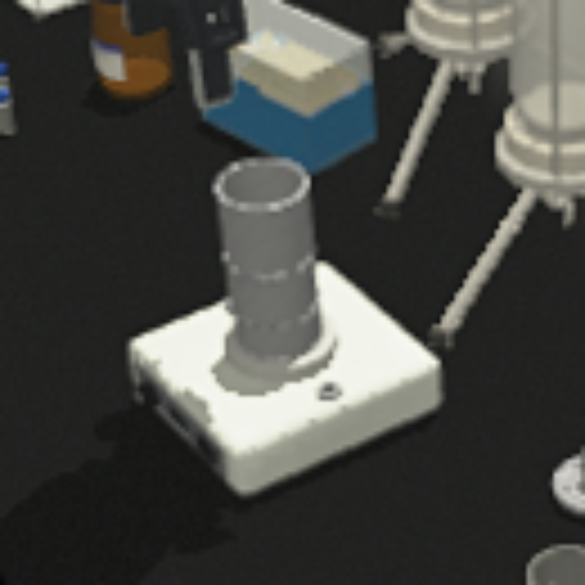

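```bash
python3 -m inch '[{"dx":-0.02,"dy":-0.045,"dz":0,"rx":0,"ry":0,"rz":0,"jaw":1},{"dx":-0.04,"dy":-0.04,"dz":0,"rx":0,"ry":0,"rz":0,"jaw":1},{"dx":-0.04,"dy":-0.04,"dz":0,"rx":0,"ry":0,"rz":0,"jaw":1},{"dx":-0.04,"dy":-0.04,"dz":0.02,"rx":0,"ry":0,"rz":0,"jaw":1},{"dx":-0.022,"dy":-0.013,"dz":0.05,"rx":0,"ry":0,"rz":0,"jaw":1},{"dx":0,"dy":0,"dz":0.05,"rx":0,"ry":0,"rz":0,"jaw":1},{"dx":0,"dy":0,"dz":0.03,"rx":0,"ry":0,"rz":0,"jaw":1},{"dx":0,"dy":0,"dz":0,"rx":0,"ry":0,"rz":0,"jaw":1}]'
python3 -m inch '[{"dx":0,"dy":0,"dz":0,"rx":0,"ry":0,"rz":0,"jaw":1},{"dx":0,"dy":0,"dz":0,"rx":0,"ry":0,"rz":0,"jaw":1}]'
python3 - <<'E'
from h import *
p=look('lid_c',(.594,.087,.0175),'w19.png')
X=np.array([.5935,.087])
overlay(p,[((*X,.011),.027,(0,0,255)),((*X,.035),.009,(0,255,0))],'w19.png',(150,120,420,380),2.3)
E
```

```text
clock: 28.7
ee_pos: [0.5898, 0.0853, 0.0949]
ee_rot: [-0.004, 0.0, 1.0, -0.001]
force: [-0.4, 0.3, 0.0]
gripper_width: 0.0854
clock: 28.95
ee_pos: [0.5943, 0.0865, 0.1009]
ee_rot: [0.001, 0.0, 1.0, 0.0]
force: [0.4, 0.5, 0.0]
gripper_width: 0.0856
29.0 T [0.5942 0.0865 0.101 ] F [-0.3  0.2  0.3] 0.08558369066240251
lid_c 0.9 [285.  207.4] [0.5936 0.0871] res [-0.01 -0.01]
```

View pics/w19.png

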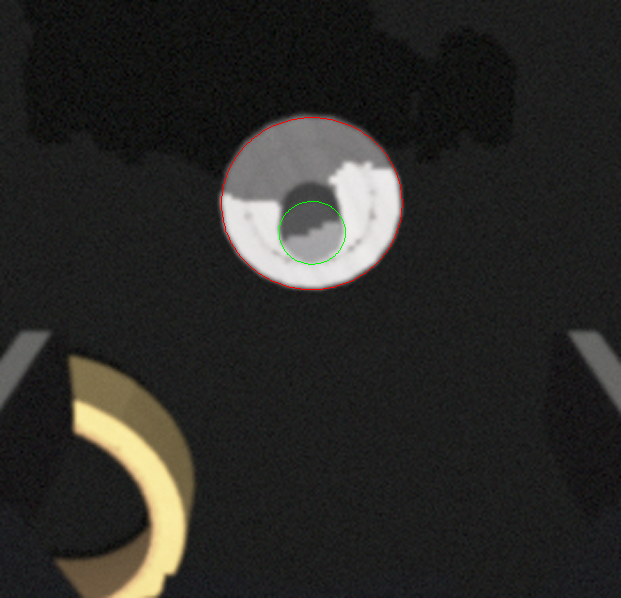

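```bash
python3 -m inch '[{"dx":0.0005,"dy":0.0005,"dz":0.04,"rx":0,"ry":0,"rz":0,"jaw":1},{"dx":0,"dy":0,"dz":0.035,"rx":0,"ry":0,"rz":0,"jaw":1},{"dx":0,"dy":0,"dz":0.012,"rx":0,"ry":0,"rz":0,"jaw":1},{"dx":0,"dy":0,"dz":0,"rx":0,"ry":0,"rz":0,"jaw":1},{"dx":0,"dy":0,"dz":0,"rx":0,"ry":0,"rz":0,"jaw":1}]'
```

```text
clock: 29.68
ee_pos: [0.5939, 0.087, 0.0139]
ee_rot: [0.001, 0.0, 1.0, 0.0]
force: [-0.9, 0.9, -0.3]
gripper_width: 0.0851
```

```bash
python3 -m inch '[{"dx":0,"dy":0,"dz":0,"rx":0,"ry":0,"rz":0,"jaw":-1},{"dx":0,"dy":0,"dz":0,"rx":0,"ry":0,"rz":0,"jaw":-1},{"dx":0,"dy":0,"dz":0,"rx":0,"ry":0,"rz":0,"jaw":-1},{"dx":0,"dy":0,"dz":0,"rx":0,"ry":0,"rz":0,"jaw":-1},{"dx":0,"dy":0,"dz":0,"rx":0,"ry":0,"rz":0,"jaw":-1},{"dx":0,"dy":0,"dz":0,"rx":0,"ry":0,"rz":0,"jaw":-1},{"dx":0,"dy":0,"dz":0,"rx":0,"ry":0,"rz":0,"jaw":-1},{"dx":0,"dy":0,"dz":0,"rx":0,"ry":0,"rz":0,"jaw":-1}]'
```

```text
clock: 30.68
ee_pos: [0.5927, 0.0869, 0.0127]
ee_rot: [0.0, 0.0, 1.0, 0.0]
force: [-2.5, 0.6, 5.3]
gripper_width: 0.0161
```

```bash
python3 -m inch '[{"dx":0,"dy":0,"dz":-0.02,"rx":0,"ry":0,"rz":0,"jaw":-1},{"dx":0,"dy":0,"dz":-0.04,"rx":0,"ry":0,"rz":0,"jaw":-1},{"dx":0,"dy":0,"dz":-0.05,"rx":0,"ry":0,"rz":0,"jaw":-1},{"dx":0,"dy":0,"dz":-0.05,"rx":0,"ry":0,"rz":0,"jaw":-1},{"dx":0,"dy":0,"dz":-0.05,"rx":0,"ry":0,"rz":0,"jaw":-1},{"dx":0,"dy":0,"dz":-0.01,"rx":0,"ry":0,"rz":0,"jaw":-1},{"dx":0,"dy":0,"dz":0,"rx":0,"ry":0,"rz":0,"jaw":-1},{"dx":0,"dy":0,"dz":0,"rx":0,"ry":0,"rz":0,"jaw":-1}]'
python3 - <<'E'
from h import *
s=arm.sense();T=s['ee_pos']
p=look('lid_c',(T[0],T[1],T[2]-.013+.0175),'w20.png')
overlay(p,[((T[0],T[1],T[2]-.002),.027,(0,0,255))],'w20.png',(150,120,420,380),2.3)
sd=arm.read_camera('side'); save(sd,'s20.png')
q=project(sd,T)[0].astype(int); print(q)
cv2.imwrite('pics/s20c.png',cv2.resize(sd['image'][max(0,q[1]-50):q[1]+50,q[0]-60:q[0]+60,::-1],None,fx=5,fy=5))
E
```

```text
clock: 31.68
ee_pos: [0.5913, 0.0866, 0.23]
ee_rot: [-0.002, 0.0, 1.0, -0.0]
force: [-0.7, 0.0, -0.7]
gripper_width: 0.0157
31.725 T [0.5913 0.0866 0.23  ] F [ 0.2  0.5 -1.1] 0.01578146501990491
lid_c 0.65 [284.  259.2] [0.5883 0.0863] res [-0.01  0.01]
[261 140]
```

View pics/w20.png

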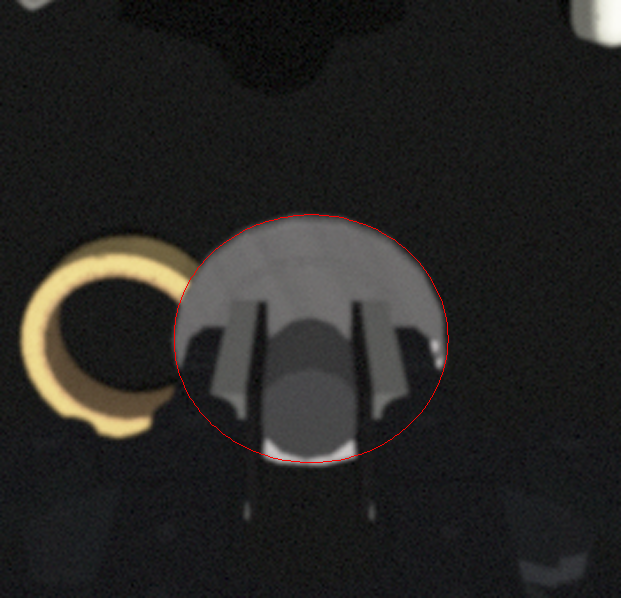

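View pics/s20c.png

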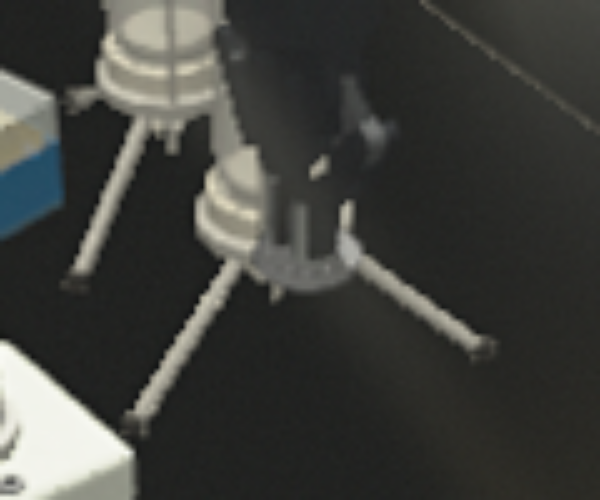

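```bash
python3 -m inch '[{"dx":0.02,"dy":0.025,"dz":0,"rx":0,"ry":0,"rz":0,"jaw":-1},{"dx":0.025,"dy":0.035,"dz":0,"rx":0,"ry":0,"rz":0,"jaw":-1},{"dx":0.025,"dy":0.035,"dz":0,"rx":0,"ry":0,"rz":0,"jaw":-1},{"dx":0.025,"dy":0.035,"dz":0,"rx":0,"ry":0,"rz":0,"jaw":-1},{"dx":0.02,"dy":0.035,"dz":0,"rx":0,"ry":0,"rz":0,"jaw":-1},{"dx":0.005,"dy":0.013,"dz":0,"rx":0,"ry":0,"rz":0,"jaw":-1},{"dx":0,"dy":0,"dz":0.02,"rx":0,"ry":0,"rz":0,"jaw":-1},{"dx":0,"dy":0,"dz":0,"rx":0,"ry":0,"rz":0,"jaw":-1}]'
python3 -m inch '[{"dx":0,"dy":0,"dz":0.018,"rx":0,"ry":0,"rz":0,"jaw":-1},{"dx":0,"dy":0,"dz":0,"rx":0,"ry":0,"rz":0,"jaw":-1},{"dx":0,"dy":0,"dz":0,"rx":0,"ry":0,"rz":0,"jaw":-1}]'
python3 - <<'E'
from h import *
p=arm.read_camera('wrist'); s=arm.sense(); T=s['ee_pos']; print(T.round(4),s['force'])
overlay(p,[((.4711,.2645,.17),.027,(0,0,255)),((T[0],T[1],T[2]-.002),.027,(255,0,0))],'w21.png',(150,120,420,380),2.3)
E
```

```text
clock: 32.83
ee_pos: [0.4717, 0.2639, 0.2105]
ee_rot: [-0.001, 0.0, 1.0, -0.001]
force: [0.4, -0.1, -0.3]
gripper_width: 0.0157
clock: 33.2
ee_pos: [0.473, 0.2645, 0.195]
ee_rot: [0.0, 0.0, 1.0, 0.0]
force: [-0.3, -0.8, -0.3]
gripper_width: 0.0159
[0.4731 0.2647 0.1951] [ 0.60278669  0.52602782 -0.57756773]
```

View pics/w21.png

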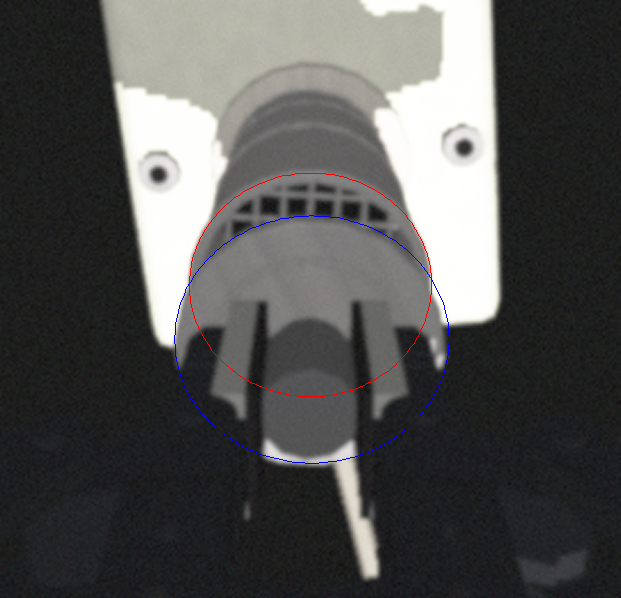

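```bash
python3 -m inch '[{"dx":0.002,"dy":0,"dz":0.005,"rx":0,"ry":0,"rz":0,"jaw":-1},{"dx":0,"dy":0,"dz":0.005,"rx":0,"ry":0,"rz":0,"jaw":-1},{"dx":0,"dy":0,"dz":0,"rx":0,"ry":0,"rz":0,"jaw":-1},{"dx":0,"dy":0,"dz":0.004,"rx":0,"ry":0,"rz":0,"jaw":-1},{"dx":0,"dy":0,"dz":0,"rx":0,"ry":0,"rz":0,"jaw":-1}]'; python3 -m inch '[{"dx":0,"dy":0,"dz":0.003,"rx":0,"ry":0,"rz":0,"jaw":-1},{"dx":0,"dy":0,"dz":0,"rx":0,"ry":0,"rz":0,"jaw":-1},{"dx":0,"dy":0,"dz":0,"rx":0,"ry":0,"rz":0,"jaw":-1}]'
```

```text
clock: 33.88
ee_pos: [0.4703, 0.2647, 0.1799]
ee_rot: [-0.0, 0.0, 1.0, -0.0]
force: [-0.4, -0.5, 0.2]
gripper_width: 0.0158
clock: 34.25
ee_pos: [0.4705, 0.2648, 0.1773]
ee_rot: [0.0, 0.0, 1.0, 0.0]
force: [0.5, 0.0, -1.4]
gripper_width: 0.0158
```

```bash
python3 -m inch '[{"dx":0,"dy":0,"dz":0.002,"rx":0,"ry":0,"rz":0,"jaw":-1},{"dx":0,"dy":0,"dz":0,"rx":0,"ry":0,"rz":0,"jaw":-1},{"dx":0,"dy":0,"dz":0,"rx":0,"ry":0,"rz":0,"jaw":-1}]'
```

```text
clock: 34.62
ee_pos: [0.4711, 0.2651, 0.1765]
ee_rot: [0.001, 0.0, 1.0, 0.0]
force: [-1.4, -1.3, 6.6]
gripper_width: 0.0158
```

Contact at TCP z = 0.1765 m (0.177 expected). Releasing and backing off.

```bash
python3 -m inch '[{"dx":0,"dy":0,"dz":0.0005,"rx":0,"ry":0,"rz":0,"jaw":-1},{"dx":0,"dy":0,"dz":0,"rx":0,"ry":0,"rz":0,"jaw":1},{"dx":0,"dy":0,"dz":0,"rx":0,"ry":0,"rz":0,"jaw":1},{"dx":0,"dy":0,"dz":0,"rx":0,"ry":0,"rz":0,"jaw":1},{"dx":0,"dy":0,"dz":0,"rx":0,"ry":0,"rz":0,"jaw":1},{"dx":0,"dy":0,"dz":-0.03,"rx":0,"ry":0,"rz":0,"jaw":1},{"dx":0.02,"dy":0,"dz":-0.05,"rx":0,"ry":0,"rz":0,"jaw":1},{"dx":0.02,"dy":0,"dz":-0.03,"rx":0,"ry":0,"rz":0,"jaw":1}]'
python3 -m inch '[{"dx":0,"dy":0,"dz":0,"rx":0,"ry":0,"rz":0,"jaw":1},{"dx":0,"dy":0,"dz":0,"rx":0,"ry":0,"rz":0,"jaw":1}]'
python3 - <<'E'
from h import *
p=look('lid_c',(.4711,.2645,.1815),'w22.png')
overlay(p,[((.4711,.2645,.175),.027,(0,0,255)),((.4711,.2645,.199),.009,(0,255,0)),((.4715,.264,.058),.036,(255,0,0))],'w22.png',(180,120,420,340),2.5)
sd=arm.read_camera('side'); tp=arm.read_camera('top')
overlay(sd,[((.4711,.2645,.175),.027,(0,0,255)),((.4711,.2645,.084),.027,(0,255,0)),((.4711,.2645,.12),.027,(0,255,0))],'s22.png',(130,90,260,230),4.2)
for l in ('beaker_50','log_book','tape_roll'):
  for c,n in ((sd,'s'),(tp,'t')):
    print(l,n,[(round(d['score'],2),cent(d['pixels']).round(1)) for d in arm.silhouettes(l,c)][:2])
E
```

```text
clock: 35.62
ee_pos: [0.4307, 0.2651, 0.2869]
ee_rot: [0.001, 0.0, 1.0, 0.001]
force: [-0.3, 0.9, -0.7]
gripper_width: 0.0853
clock: 35.88
ee_pos: [0.4306, 0.2647, 0.284]
ee_rot: [-0.0, 0.0, 1.0, -0.0]
force: [-0.5, -1.2, -0.9]
gripper_width: 0.0853
35.925 T [0.4304 0.2645 0.2835] F [ 0.   0.6 -0.2] 0.08530729594693502
lid_c 0.89 [284.4 251.4] [0.4715 0.2649] res [-0.  0.]
beaker_50 s [(0.91, array([256. , 233.9])), (0.66, array([187.6, 138.4]))]
beaker_50 t [(0.87, array([291.7, 236.7]))]
log_book s [(0.64, array([308.8, 325.7]))]
log_book t [(0.82, array([409.6, 256.7]))]
tape_roll s []
tape_roll t [(0.64, array([288.5, 162.8]))]
```

View pics/w22.png

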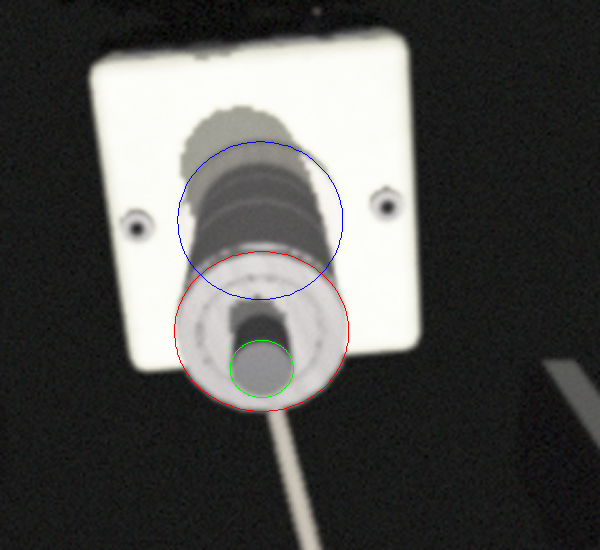

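View pics/s22.png

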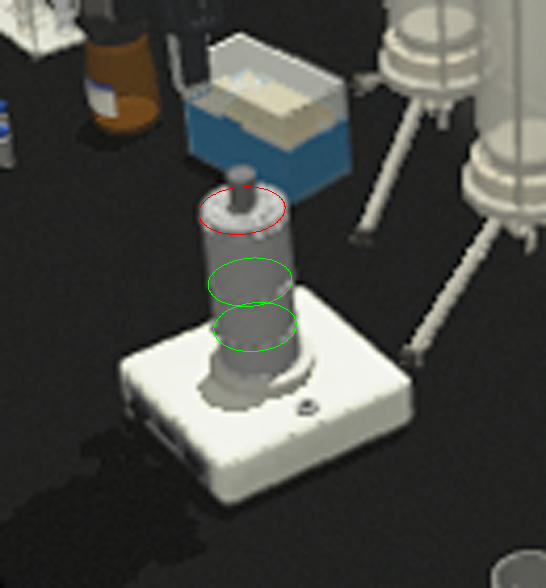

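The lid sits flush and the tower is straight. The beaker and notebook show at their starting pixels, and the tape roll's top-view position at (288.5, 163) is also where it started.

```bash
python3 - <<'E'
from h import *
print(arm.finish_job())
E
```

```text
the job is handed in; nothing more can be done
None
```

I built the tower on the shaker from the bottom up: pan, fine sieve, coarse sieve, lid. I handed it in with the gripper open and clear, at about 36 s of the 91 s allowed. `finish_job` gives no verdict, so the checks below are my own.

- **Seating height:** for each piece, the tool height at contact matched the expected fully seated height to within 0.5 mm.
- **Alignment:** the last wrist fits put all four axes within about 1 mm of each other, near (0.471, 0.2645). The coarse sieve's rim lay on the 0.170 m outline drawn for its seated height. The lid disc lay on its 0.175 m outline, and both sat flat.
- **Bystanders:** the beaker and notebook moved less than 1 pixel in both the top and side views. The tape roll matched its starting place in the top view, but the network missed it in the last side view.
- **Disagreements:** the side camera places the socket and tower a few millimetres off from the wrist and top cameras, which I put down to calibration error. One of the two automatic wrist fits of the socket slipped about 3 mm. I saw this in the overlay and did not use that fit.

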